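# Clamp the tall measuring cylinder with the cam lever

## Task

Stand the tall measuring cylinder upright on the clamp's base plate, between the cam and the V jaw, and let go of it. Then swing the cam lever just far enough that the cam grips the cylinder's foot and pushes the sprung jaw back until the jaw's pointers stand between the two ridges on the rails, and let go. Do not overrun the far ridge, do not let the cylinder tip over, and leave the other bottles and the carton where they stand.

Things in the scene. Friction and masses are not known exactly. Their poses are not given: they have to be found in the camera images.
- cylinder: tall top-heavy stoppered measuring cylinder, loose, about 0.3 kg: round white foot 76 mm across (rim 14 mm high, cone up to 26 mm), glass tube 38 mm across, dark rubber stopper 44 mm across and 40 mm high, from 172 to 212 mm above the origin. Origin: centre of the foot's underside, z along the tube; yaw does not matter. Grip it across the stopper or just below
- clamp: fixed aluminium base plate of the cam clamp, 225 x 120 x 10 mm; origin on the cam's vertical pivot axis at desk height; x points from the pivot toward the jaw; the plate runs from x = -55 to +170 mm and y = -60 to +60 mm; its top is 10 mm above the origin. The desk beyond the seam on the left is 2 mm lower than here, so things there stand 2 mm lower
- cam_lever (a joint): angle of cam and lever, rad, 0 (open) to 2.8, growing counter-clockwise seen from above, which closes the clamp. The arm points 1.92 rad + this angle from the clamp's +x axis, counter-clockwise. Friction of about 0.3 N m keeps it where it is left; with the clamp tight it needs about 8 N at the handle
- lever_grip (a point): middle of the upper part of the lever's handle, a round upright black post 24 mm across, from 44 to 100 mm above the desk; this point is on its axis, 80 mm above the desk and 110 mm from the pivot axis. The steel arm under it ends 44 mm above the desk
- jaw (a joint): how far the sprung V jaw has been pushed back from rest, in m, 0 to 0.018 (end stop), along the clamp's +x; spring about 2.7 N at rest plus 0.9 N per mm. The two pointers, one on each side of the jaw, stand centred between their ridges at 0.0075 and touch the ridges' inner edges at 0.004 and 0.011
- seat (a point): point on top of the base plate, 10 mm above the desk, where the foot's centre is when the foot just touches both walls of the jaw (a 100 deg V open to the cam) at rest; on the clamp's x axis, 64 to 74 mm from the pivot. Lever open, 7 to 18 mm are free between the foot there and the cam: set it down 3 to 5 mm short of the seat, toward the pivot; the cam then pushes it home
- big_bottle: bystander: white reagent bottle with a red cap, 66 mm across, 126 mm high, beside the clamp on the opposite side from the cylinder (a like bottle far back is fixed); origin at the centre of its underside
- carton: bystander: small white carton standing on edge, 30 x 84 x 90 mm; origin at the centre of its underside
- vial: bystander: slim vial with a blue cap, 32 mm across, 96 mm high; origin at the centre of its underside
- pivot (a point): point on the cam's vertical pivot axis, on top of the base plate, 10 mm above the desk. The cam is a black disc 72 mm across, 12.5 to 32.5 mm above the desk, its centre 18 mm off this axis: toward the clamp's -x (away from the jaw) at lever angle 0, toward the jaw at 3.14
Things that resemble listed ones, but are neither listed nor needed, are in the scene too. What is shaped like the cylinder but purple is not meant.

How it is judged:
By the outcome, as a careful person would: the job done as asked, in the order asked, and still so for the second after the job is handed in, with the robot touching nothing.
It also fails if it takes over 69 s, if anything falls off the work surface, if the arm or the gripper's body presses on something with over 40 N, if the wrist force passes 120 N, or if a joint passes its speed limit or range.

## Robot

A 7-joint arm with a two-finger parallel gripper is mounted at the origin on the work surface; the furniture and walls round the work are solid. World frame = base frame: x ahead of the robot, y to its left, z up, the work surface at z = 0. Lengths are in m, angles in rad, forces in N, time in s.
With the tool pointing down it reaches from about 0.425 to 0.875 m from the base axis. Payload 8.4 kg.
Tool frame: the origin (TCP) lies on the centre line of the jaws, within the pads' length; the fingertips stand 17 mm ahead of it and the grasp point (between the pads) lies 2 mm behind it; z points along the fingers, y is the line along which they close (so a half turn about z gives the same grasp; the last joint's range is limited). The gripper opens to 85 mm and grips with 20 to 120 N. Pads are 22 mm wide; open, the fingers measure 114 mm over their backs; the gripper's body (76 mm by 85 mm) begins 54 mm behind the grasp point. The pads swing forward as they close: fully open they stand 13 mm farther back than shut.
Start: joints at [1.029, 0.333, 0.04, 1.465, -0.013, 1.343, -0.059], TCP at [0.278, -0.587, 0.223] pointing down, gripper open.
Joint ranges: [-2.58, 2.58], [-0.38, 2.09], [-1.3, 1.39], [0.25, 2.4], [-1.5, 4.64], [0.08, 2.09], [-2.65, 2.65]. Speed limits (rad/s): [2.22, 2.22, 2.79, 2.79, 3.14, 3.14, 3.14].

## Interface

Orientations are given as a 3x3 rotation matrix whose columns are the frame's x, y, z axes.
In Python, from cell import env gives the robot as it stands.
- The arm moves only by the tool servo_tool, never from a script. Its argument "moves" is a list of rows, each a list of 2 entries, a list of its own where there are three numbers: the shift along the tool's x, y, z in cm, then the turn, a rotation vector about the tool's x, y, z in rad. A call has 1 to 8 rows; each row is the pose to reach, as a shift and turn from the pose commanded when the call began, along the tool's axes at that moment; what a row does not reach only later rows make up. A row lasts 1/12 s, in which the tool goes at most 41.7 mm and 7.16 degrees, less where a joint would pass 70% of its speed; a pose out of reach is approached as far as the arm can. A call with a gripper value outside its range is refused whole. "fingers" is the closure, from 0 (fully open) to 1 (shut), set as the call begins (left out, the last holds). The fingers move at their own pace and stop on an object; "squeeze" is the grip in N (left out, the last holds). Time passes only in rows, so rows that repeat a pose let the fingers close. It gives the time, the measured TCP pose, the force and the opening at its end, in the units of the state.
- env.sense(): the state, without advancing time (a new reading comes with each control period).
- env.camera(name): name is "side" or "top" or "wrist"; returns a dict with "frame" (400x640x3 uint8, red, green, blue), "range_z" (400x640 float32, m along the optical axis (not along the pixel's ray), 0 where there is no reading), "camera_matrix" (3x3 intrinsics, pixels), "xyz" and "rotation" of the camera in the world. Camera axes: x right, y down, z forward; pixel columns grow to the right and rows downward; lengths in m; the calibration is good to about 2 mm. The wrist camera is an equidistant fisheye: a pixel r from the principal point sees the ray r / f radians off the axis. A picture is of the moment at which its call begins.
- env.hand_in(): hands the job in, once; it reports no verdict.
The state is a dict: "time_s": time; "q": joint angles; "joint_velocities": joint speeds; "effort": joint torques, N m; "ee_pos": TCP position; "tcp_rot": TCP orientation; "contact_force": force on the tool from outside, world axes, zero at the start; "wrist_torque": the same for the moment, N m; "grip_width": opening from 0.0 (shut) to 1.0 (fully open).
Only numpy, scipy, OpenCV 4.12 (cv2) and the standard library are available. Lean on these libraries where they do the work, as an engineer would, in place of code of your own. Each camera call takes 0.05 s, during which the arm holds its last target. There are 200 camera calls.

## Working session

There is one attempt and no reset: what is moved stays moved. The work goes in short steps, Python scripts to look and compute and a tool call to move; the robot and the scene stay as the last step left them, time stands still between calls to the robot, and variables do not carry over. Pictures are saved under pics/ and viewed, on a budget of 10 in all, crops included, one or two more only if the job needs it, and the job is handed in when it is done.

Besides the shell and the picture viewer there is one more tool, called after ">>>" by a JSON object that holds its "name" and its "arguments", one argument or row to a line. servo_tool: Moves the arm, as the interface text tells. Its arguments: {"type":"object","properties":{"moves":{"type":"array"},"fingers":{"type":"number"},"squeeze":{"type":"number"}},"required":["moves"]}

```bash
ls; mkdir -p pics
cat > h.py <<'E'
import numpy as np, cv2, pickle
from cell import env
def cams(tag,names=("side","top")):
    out={}
    for n in names:
        c=env.camera(n); out[n]=c
        cv2.imwrite(f"pics/{tag}_{n}.png",c["frame"][:,:,::-1])
    pickle.dump(out,open(f"{tag}.pkl","wb")); return out
def ray(c,u,v,fish=False):
    K=np.array(c["camera_matrix"]);x=(u-K[0,2])/K[0,0];y=(v-K[1,2])/K[1,1]
    if fish:
        r=np.hypot(x,y); d=np.array([x/r*np.sin(r),y/r*np.sin(r),np.cos(r)]) if r>1e-9 else np.array([0,0,1.])
    else: d=np.array([x,y,1.])
    return np.array(c["xyz"]),np.array(c["rotation"])@d
def onplane(c,u,v,z,fish=False):
    o,d=ray(c,u,v,fish); return o+d*(z-o[2])/d[2]
def proj(c,p):
    q=np.array(c["rotation"]).T@(np.array(p)-np.array(c["xyz"]));K=np.array(c["camera_matrix"]);return K[0,0]*q[0]/q[2]+K[0,2],K[1,1]*q[1]/q[2]+K[1,2]
def cloud(c):
    K=np.array(c["camera_matrix"]);Z=c["range_z"];v,u=np.mgrid[:Z.shape[0],:Z.shape[1]]
    P=np.stack([(u-K[0,2])/K[0,0]*Z,(v-K[1,2])/K[1,1]*Z,Z],-1)@np.array(c["rotation"]).T+np.array(c["xyz"]);P[Z==0]=np.nan;return P
E
python3 - <<'E'
from h import *
o=cams("a",("side","top","wrist"))
s=env.sense()
for k in("time_s","ee_pos","tcp_rot","contact_force","grip_width"):print(k,np.round(s[k],3))
for n,c in o.items():print(n,np.round(c["xyz"],3),np.round(c["rotation"],2).tolist(),np.round(c["camera_matrix"],1).tolist())
E
```

```text
pics
time_s 0.15
ee_pos [ 0.278 -0.587  0.222]
tcp_rot [[ 0.904  0.428 -0.001]
 [ 0.428 -0.904  0.001]
 [-0.    -0.001 -1.   ]]
contact_force [-0.138  0.107  0.075]
grip_width 1.002
side [0.621 0.959 0.663] [[-1.0, 0.01, -0.02], [0.02, 0.53, -0.85], [0.0, -0.85, -0.53]] [[444.6, 0.0, 323.1], [0.0, 444.6, 191.0], [0.0, 0.0, 1.0]]
top [0.443 0.056 1.407] [[0.03, -0.99, 0.1], [-1.0, -0.03, -0.01], [0.01, -0.1, -1.0]] [[420.3, 0.0, 323.8], [0.0, 420.3, 196.5], [0.0, 0.0, 1.0]]
wrist [ 0.338 -0.559  0.373] [[0.43, -0.87, -0.24], [-0.9, -0.41, -0.11], [-0.0, 0.27, -0.96]] [[309.7, 0.0, 326.2], [0.0, 309.7, 198.2], [0.0, 0.0, 1.0]]
```

View pics/a_side.png

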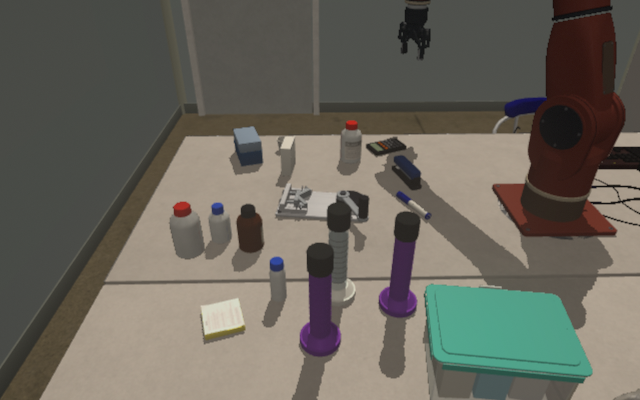

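View pics/a_top.png

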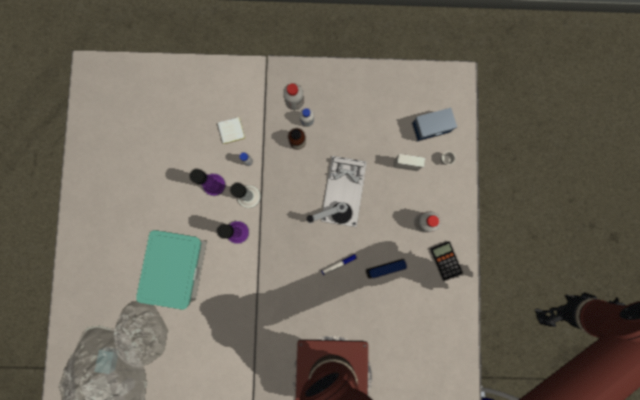

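The side view shows the white-footed glass cylinder at (340,250), foot (340,290). The two purple look-alikes are at (320,300) and (403,265). In the top view the white foot is at (249,196) and its stopper at (238,190). The clamp is at (345,190), with its handle at (310,218). The white one fits the description, and I'll confirm it in a crop.

Run:
```python
from h import *
o=pickle.load(open("a.pkl","rb"));t=o["top"];s=o["side"]
a=cv2.resize(t["frame"][140:250,185:385],(800,440),interpolation=cv2.INTER_CUBIC)
cv2.imwrite("pics/crop1.png",a[:,:,::-1])
P=cloud(t)
R=P[140:240,300:390]
# plate: z near 10 mm
m=(abs(P[:,:,2]-.010)<.004);m[:,:300]=0;m[:,390:]=0;m[:140]=0;m[240:]=0
print(m.sum(), "desk z", np.nanmedian(P[230:240,330:380,2]), np.nanmedian(P[100:140,130:200,2]))
# stopper cylinders: cloud at z 0.19-0.22
for (n,c) in(("top",t),("side",s)):
    Q=cloud(c); mm=((Q[:,:,2]>.17)&(Q[:,:,2]<.23)&(Q[:,:,0]>.3)&(Q[:,:,0]<.8)&(Q[:,:,1]>.1)).astype(np.uint8)
    k,L,st,ce=cv2.connectedComponentsWithStats(mm)
    for i in range(1,k):
        if st[i,4]>20:
            q=Q[L==i];tp=q[q[:,2]>np.percentile(q[:,2],60)];print(n,ce[i].round(1),st[i,4],q.mean(0).round(3),np.median(tp,0).round(3),q[:,2].max().round(3))
# handle 0.09-0.105
    mm=((Q[:,:,2]>.09)&(Q[:,:,2]<.11)&(Q[:,:,0]>.3)&(Q[:,:,0]<.8)&(abs(Q[:,:,1])<.3)).astype(np.uint8)
    k,L,st,ce=cv2.connectedComponentsWithStats(mm)
    for i in range(1,k):
        if st[i,4]>8: print(n,"h",ce[i].round(1),st[i,4],Q[L==i].mean(0).round(3))
# white foot in top
f=t["frame"];g=cv2.inRange(f,(200,195,185),(255,255,255));g[:,:230]=0;g[:,270:]=0;g[:170]=0;g[215:]=0
v,u=np.nonzero(g);print("foot px",len(u),u.min(),u.max(),v.min(),v.max(),f[200,252],f[215,275])
```

```text
1311 desk z -0.00048617629739755586 -0.002472558040459538
top [197.5 176.1] 233 [0.61  0.407 0.205] [0.61  0.412 0.211] 0.216
top [237.7 189.8] 213 [0.574 0.289 0.207] [0.573 0.29  0.211] 0.218
top [224.5 231. ] 221 [0.455 0.321 0.206] [0.455 0.325 0.211] 0.215
top h [295.5 134.4] 75 [0.765 0.136 0.105]
top h [244.6 156.3] 29 [0.693 0.294 0.095]
top h [405.8 159.9] 64 [ 0.696 -0.216  0.092]
top h [418.9 162.3] 34 [ 0.689 -0.258  0.092]
top h [246.6 196.4] 16 [0.565 0.281 0.103]
top h [425.7 221.4] 136 [ 0.502 -0.279  0.098]
top h [309.3 218.1] 43 [0.503 0.085 0.099]
side [338.8 217.3] 642 [0.575 0.303 0.197] [0.574 0.294 0.209] 0.211
side [407.  226.9] 694 [0.457 0.335 0.197] [0.455 0.327 0.209] 0.211
side [320. 260.] 836 [0.612 0.421 0.198] [0.611 0.411 0.209] 0.211
side h [351.4 132.8] 135 [ 0.503 -0.277  0.098]
side h [363.8 198.8] 67 [0.503 0.088 0.096]
side h [248.  211.2] 182 [0.766 0.143 0.103]
side h [276.3 259.1] 42 [0.694 0.294 0.093]Traceback (most recent call last):
  File "<stdin>", line 24, in <module>
    return umr_minimum(a, axis, None, out, keepdims, initial, where)
ValueError: zero-size array to reduction operation minimum which has no identity
```

View pics/crop1.png

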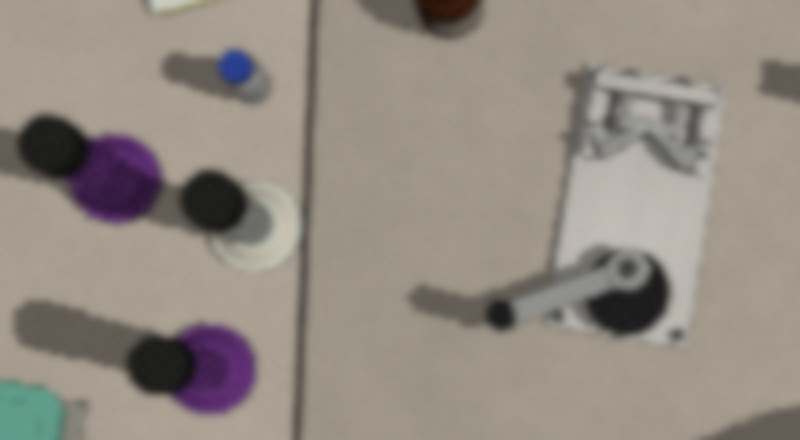

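The crop confirms it: the white foot and clear tube, with stopper at crop (213,200), belong to the target, and its neighbours are purple. The lever hub is at crop (628,270), the handle at (500,315), and the plate runs from (590,68) to (686,345).

Run:
```python
from h import *
o=pickle.load(open("a.pkl","rb"));t=o["top"]
f=t["frame"]; hsv=cv2.cvtColor(f,cv2.COLOR_RGB2HSV)
# plate: low saturation bright
print(hsv[190,342],hsv[190,310],hsv[197,255],hsv[166,345])
m=((hsv[...,1]<30)&(hsv[...,2]>130)).astype(np.uint8);m[:,:315]=0;m[:,385:]=0;m[:140]=0;m[240:]=0
m=cv2.morphologyEx(m,cv2.MORPH_OPEN,np.ones((2,2)))
v,u=np.nonzero(m);W=np.array([onplane(t,a,b,.010)[:2] for a,b in zip(u,v)])
r=cv2.minAreaRect((W*1000).astype(np.float32));print(r);bp=cv2.boxPoints(r);print(bp)
print("hub",onplane(t,185+628/4,140+270/4,.045),"handle",onplane(t,185+500/4,140+315/4,.1))
P=cloud(t);Q=P[140:240,300:390].reshape(-1,3);Q=Q[(Q[:,2]>.006)&(Q[:,2]<.06)]
print(cv2.minAreaRect((Q[:,:2]*1000).astype(np.float32)))
```

```text
[ 16  15 188] [ 18  35 159] [ 23  26 198] [ 18  14 179]
((599.5579833984375, -20.224014282226562), (143.86097717285156, 229.18896484375), 82.02527618408203)
[[ 476.09235   -75.560486]
 [ 703.0649   -107.3573  ]
 [ 723.0236     35.112457]
 [ 496.0511     66.90927 ]]
hub [ 0.54244139 -0.01953027  0.045     ] handle [0.50075914 0.08219009 0.1       ]
((607.4777221679688, -26.983612060546875), (333.4966125488281, 296.36944580078125), 1.4695470333099365)
```

>>> {"name": "servo_tool", "arguments": {
  "moves": [
    [[6, -2.5, -4], [0, 0, 0]],
    [[10, -4, -6], [0, 0, 0]],
    [[14, -6, -8], [0, 0, 0]],
    [[17.5, -7.5, -9], [0, 0, 0]],
    [[20.5, -9, -10], [0, 0, 0]],
    [[23.5, -10, -10], [0, 0, 0]],
    [[23.5, -10, -10], [0, 0, 0]]
  ],
  "fingers": 0
}}

```text
time_s: 0.73
ee_pos: [0.4511, -0.3924, 0.3241]
tcp_rot: [[0.902, 0.432, 0.002], [0.432, -0.902, 0.0], [0.002, 0.001, -1.0]]
contact_force: [1.1, 0.5, 0.0]
grip_width: 0.998
```

>>> {"name": "servo_tool", "arguments": {
  "moves": [
    [[3, -2.5, 0], [0, 0, 0]],
    [[6, -5, 0], [0, 0, 0]],
    [[9, -7.5, 0], [0, 0, 0]],
    [[12, -10, 0], [0, 0, 0]],
    [[15, -12.5, 0], [0, 0, 0]],
    [[18, -15, 0], [0, 0, 0]],
    [[21, -17.5, 0], [0, 0, 0]],
    [[23, -19.5, 0], [0, 0, 0]]
  ]
}}

```text
time_s: 1.4
ee_pos: [0.5733, -0.1176, 0.3224]
tcp_rot: [[0.902, 0.431, -0.0], [0.431, -0.902, 0.001], [0.0, -0.001, -1.0]]
contact_force: [1.0, -0.1, -0.3]
grip_width: 1.001
```

Run:
```python
from h import *
o=cams("b",("wrist",));c=o["wrist"];print(c["xyz"],np.round(c["rotation"],3).tolist())
# world-to-fisheye rectified top-down view of plane z=0.010: 4px = 2mm => 2 px/mm
K=c["camera_matrix"];R=np.array(c["rotation"]);X0=np.array(c["xyz"])
vx,uy=np.mgrid[0:560,0:560]
x=.74-vx*.0005;y=.13-uy*.0005
P=(np.stack([x,y,np.full_like(x,.010)],-1)-X0)@R
th=np.arctan2(np.hypot(P[...,0],P[...,1]),P[...,2]);ph=np.arctan2(P[...,1],P[...,0])
mu=(K[0,2]+K[0,0]*th*np.cos(ph)).astype(np.float32);mv=(K[1,2]+K[1,1]*th*np.sin(ph)).astype(np.float32)
g=cv2.remap(c["frame"],mu,mv,cv2.INTER_CUBIC);cv2.imwrite("pics/b_rect.png",g[:,:,::-1])
```

```text
[ 0.63314666 -0.08902361  0.4732193 ] [[0.432, -0.869, -0.242], [-0.902, -0.417, -0.114], [-0.001, 0.268, -0.964]]
```

View pics/b_rect.png

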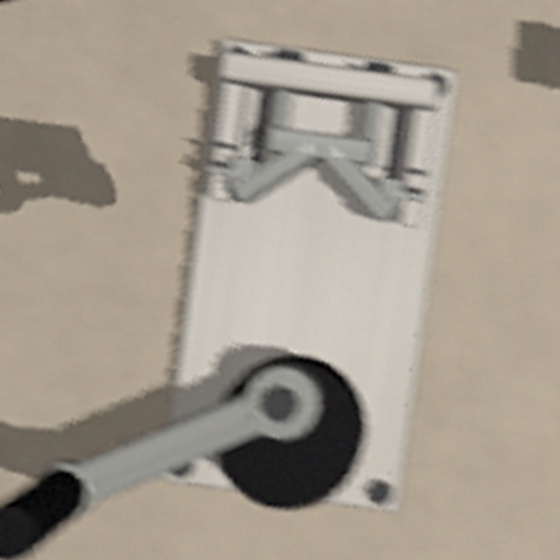

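The rectified view (2 px/mm) shows plate corners at (222,42), (458,70) and (400,508), the hub at (280,402), and the V apex at about (316,155). That gives yaw ≈ -0.13 and pivot ≈ (0.545,-0.0185). Next is one enlargement of the jaw to fix the seat.

```bash
cat >> h.py <<'E'
def rect(c,z,x0,y0,s,H,W):
    "rectify the fisheye picture onto plane z; x=x0-row*s, y=y0-col*s; returns picture and depth-derived height"
    K=c["camera_matrix"];R=np.array(c["rotation"]);X0=np.array(c["xyz"])
    r,q=np.mgrid[0:H,0:W];x=x0-r*s;y=y0-q*s
    D=np.stack([x,y,np.full_like(x,z)],-1)-X0;P=D@R
    th=np.arctan2(np.hypot(P[...,0],P[...,1]),P[...,2]);ph=np.arctan2(P[...,1],P[...,0])
    mu=(K[0,2]+K[0,0]*th*np.cos(ph)).astype(np.float32);mv=(K[1,2]+K[1,1]*th*np.sin(ph)).astype(np.float32)
    Z=cv2.remap(c["range_z"],mu,mv,cv2.INTER_NEAREST)
    hgt=X0[2]+D[...,2]*(Z/P[...,2])
    return cv2.remap(c["frame"],mu,mv,cv2.INTER_CUBIC),hgt
E
python3 - <<'E'
from h import *
c=pickle.load(open("b.pkl","rb"))["wrist"]
g,h=rect(c,.03,.70,.03,.0002,450,600)
cv2.imwrite("pics/b_jaw.png",g[:,:,::-1])
print((h[::30,::40]*1000).round().astype(int))
E
```

```text
[[  0   0  -1  35  37  35  34  35  34 473  36  36  35  10   9]
 [ -1   1  11  20  34  33  36  34  35  36  35  36  36  34 473]
 [  0   0   9  21  10  10  28   9  10  16  29  33  35  36  35]
 [ -1  -2  11  22   9   9  26  12  10  10   9  26 473  11  20]
 [ -1  -1   8  22  10  10  25  10   9   9  10  27  11  12  21]
 [ -2   0   9  22  10   9  31  34  30  10  11  26  10  10  23]
 [ -1  -1  20  21   9  31  32  32  32  33  32  30  10  12  22]
 [  0   0  21  29  28  10  30  33  19  32  31  30  10  10  20]
 [ -1   1  28  29  31  32  32   9   9  11  32  10  10   9  31]
 [ -2  -1  21  31  32  32  11  10  10  10  33  31  29  29  21]
 [ -1   7  10   9  29  11   9   9   9   8  10  35  32  29  28]
 [  0   8   9   9   9  10   9  11   8   9  12  32  33  21  21]
 [  1  10  10  10  10  11  10  10  10  10 473  10   9  11  19]
 [  0  10   9   9   9  10   9   9  10   9   9   8  10   8   9]
 [ -2  10  10   8  11  10   9  10  10  11  10   9   9   9   8]]
```

View pics/b_jaw.png

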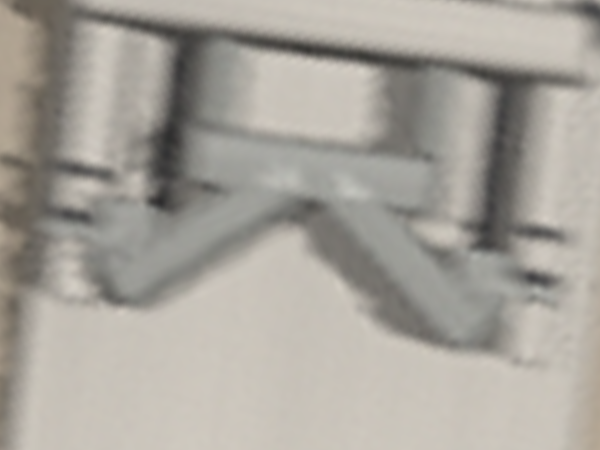

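The enlarged jaw shows the wall edges meeting at (314,193), with an opening of 99° and axis at -7.4°. That puts the seat at about (0.612,-0.026), 68 mm from the pivot. The target for the foot is (0.608,-0.026). Now to the cylinder.

>>> {"name": "servo_tool", "arguments": {
  "moves": [
    [[1.5, -3, 0], [0, 0, 0]],
    [[3, -6.2, 0], [0, 0, 0]],
    [[4.6, -9.6, 0], [0, 0, 0]],
    [[6.2, -13, 0], [0, 0, 0]],
    [[7.9, -16.5, 0], [0, 0, 0]],
    [[9.6, -20, 0], [0, 0, 0]],
    [[11.3, -23.5, 0], [0, 0, 0]],
    [[13, -27, 0], [0, 0, 0]]
  ]
}}

```text
time_s: 2.12
ee_pos: [0.5737, 0.1795, 0.3227]
tcp_rot: [[0.904, 0.428, -0.0], [0.428, -0.904, -0.0], [-0.0, 0.0, -1.0]]
contact_force: [1.4, -0.2, -1.2]
grip_width: 0.997
```

>>> {"name": "servo_tool", "arguments": {
  "moves": [
    [[1.5, -3.2, 0], [0, 0, 0]],
    [[2.8, -6, 0], [0, 0, 0]],
    [[3.8, -8, 0], [0, 0, 0]],
    [[4.4, -9.2, 1], [0, 0, 0]],
    [[4.7, -9.8, 2], [0, 0, 0]],
    [[4.7, -9.8, 3], [0, 0, 0]],
    [[4.7, -9.8, 3], [0, 0, 0]],
    [[4.7, -9.8, 3], [0, 0, 0]]
  ]
}}

```text
time_s: 2.78
ee_pos: [0.5749, 0.2843, 0.2915]
tcp_rot: [[0.905, 0.426, -0.001], [0.426, -0.905, -0.002], [-0.002, 0.001, -1.0]]
contact_force: [0.3, 0.2, 0.2]
grip_width: 0.999
```

Run:
```python
from h import *
c=cams("c",("wrist",))["wrist"]
g,h=rect(c,.21,.65,.37,.0004,400,400)
cv2.imwrite("pics/c_rect.png",g[:,:,::-1])
m=((h>.2)&(h<.222)).astype(np.uint8);k,L,st,ce=cv2.connectedComponentsWithStats(m)
for i in range(1,k):
    if st[i,4]>300:
        cn=max(cv2.findContours((L==i).astype(np.uint8),0,2)[0],key=len);(u,v),r=cv2.minEnclosingCircle(cn)
        print(.65-v*.0004,.37-u*.0004,r*.4,st[i,4])
s=env.sense();print(s["ee_pos"])
```

```text
0.5763925903320313 0.2914052490234375 22.498957824707034 9235
[0.57511206 0.28466001 0.29247447]
```

View pics/c_rect.png

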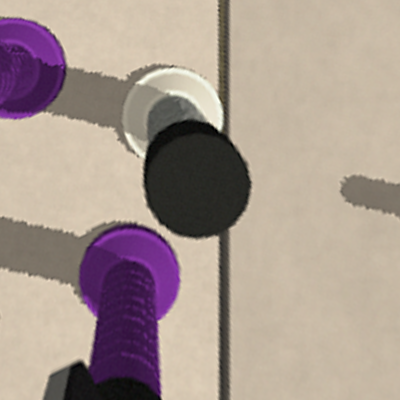

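The wrist view shows the stopper at (197,180), above the white foot. It measures (0.576,0.291), within 3 mm of the top camera. Descending to grip.

>>> {"name": "servo_tool", "arguments": {
  "moves": [
    [[0.3, -0.6, 1], [0, 0, 0]],
    [[0.3, -0.6, 3], [0, 0, 0]],
    [[0.3, -0.6, 5.5], [0, 0, 0]],
    [[0.3, -0.6, 7.5], [0, 0, 0]],
    [[0.3, -0.6, 9], [0, 0, 0]],
    [[0.3, -0.6, 10], [0, 0, 0]],
    [[0.3, -0.6, 10.4], [0, 0, 0]],
    [[0.3, -0.6, 10.4], [0, 0, 0]]
  ]
}}

```text
time_s: 3.5
ee_pos: [0.5746, 0.2932, 0.1881]
tcp_rot: [[0.904, 0.428, -0.001], [0.428, -0.904, -0.0], [-0.001, 0.0, -1.0]]
contact_force: [-0.5, 0.3, -0.5]
grip_width: 1.0
```

>>> {"name": "servo_tool", "arguments": {
  "moves": [
    [[0, 0, 0], [0, 0, 0]],
    [[0, 0, 0], [0, 0, 0]],
    [[0, 0, 0], [0, 0, 0]],
    [[0, 0, 0], [0, 0, 0]],
    [[0, 0, 0], [0, 0, 0]],
    [[0, 0, 0], [0, 0, 0]],
    [[0, 0, 0], [0, 0, 0]],
    [[0, 0, 0], [0, 0, 0]]
  ],
  "fingers": 1,
  "squeeze": 40
}}

```text
time_s: 4.17
ee_pos: [0.5754, 0.2937, 0.19]
tcp_rot: [[0.904, 0.428, 0.002], [0.428, -0.904, 0.001], [0.002, 0.0, -1.0]]
contact_force: [-0.1, -1.6, 5.7]
grip_width: 0.495
```

>>> {"name": "servo_tool", "arguments": {
  "moves": [
    [[0, 0, -0.5], [0, 0, 0]],
    [[0, 0, -1.3], [0, 0, 0]],
    [[0, 0, -2.2], [0, 0, 0]],
    [[0, 0, -3.2], [0, 0, 0]],
    [[0, 0, -4.2], [0, 0, 0]],
    [[0, 0, -5.1], [0, 0, 0]],
    [[0, 0, -5.7], [0, 0, 0]],
    [[0, 0, -6], [0, 0, 0]]
  ]
}}

```text
time_s: 4.83
ee_pos: [0.575, 0.2938, 0.2503]
tcp_rot: [[0.904, 0.428, 0.001], [0.428, -0.904, 0.001], [0.002, -0.0, -1.0]]
contact_force: [0.2, -0.5, -3.1]
grip_width: 0.493
```

>>> {"name": "servo_tool", "arguments": {
  "moves": [
    [[-0.2, 0.6, 0], [0, 0, 0]],
    [[-0.6, 1.8, 0], [0, 0, 0]],
    [[-1.2, 3.5, 0], [0, 0, 0]],
    [[-2, 5.7, 0], [0, 0, 0]],
    [[-2.9, 8.2, 0], [0, 0, 0]],
    [[-3.8, 10.8, 0], [0, 0, 0]],
    [[-4.7, 13.4, 0], [0, 0, 0]],
    [[-5.6, 16, 0], [0, 0, 0]]
  ]
}}

```text
time_s: 5.5
ee_pos: [0.5923, 0.1219, 0.2481]
tcp_rot: [[0.904, 0.427, -0.001], [0.427, -0.904, -0.001], [-0.001, 0.0, -1.0]]
contact_force: [0.6, 0.1, -3.7]
grip_width: 0.495
```

>>> {"name": "servo_tool", "arguments": {
  "moves": [
    [[-0.9, 2.6, 0], [0, 0, 0]],
    [[-1.8, 5.2, 0], [0, 0, 0]],
    [[-2.7, 7.7, 0], [0, 0, 0]],
    [[-3.5, 9.9, 0], [0, 0, 0]],
    [[-4.2, 11.8, 0], [0, 0, 0]],
    [[-4.7, 13.2, 0], [0, 0, 0]],
    [[-5, 14, 0], [0, 0, 0]],
    [[-5.1, 14.3, 0], [0, 0, 0]]
  ]
}}

```text
time_s: 6.17
ee_pos: [0.6073, -0.0291, 0.2481]
tcp_rot: [[0.905, 0.425, -0.001], [0.425, -0.905, -0.001], [-0.001, 0.0, -1.0]]
contact_force: [-0.7, 0.0, -3.9]
grip_width: 0.492
```

>>> {"name": "servo_tool", "arguments": {
  "moves": [
    [[0, 0, 0.5], [0, 0, 0]],
    [[0, 0, 1.2], [0, 0, 0]],
    [[0, 0, 2], [0, 0, 0]],
    [[0, 0, 2.6], [0, 0, 0]],
    [[0, 0, 3], [0, 0, 0]],
    [[0, 0, 3], [0, 0, 0]],
    [[0, 0, 3], [0, 0, 0]]
  ]
}}

```text
time_s: 6.75
ee_pos: [0.6077, -0.0258, 0.2184]
tcp_rot: [[0.903, 0.429, -0.001], [0.429, -0.903, 0.0], [-0.0, -0.0, -1.0]]
contact_force: [0.0, -0.3, -3.2]
grip_width: 0.494
```

Run:
```python
from h import *
o=cams("d",("side","top","wrist"))
s=env.sense();print(s["ee_pos"],s["time_s"])
g,h=rect(o["wrist"],.035,.72,.08,.0004,500,500)
t=cv2.resize(o["side"]["frame"][150:250,250:400],(750,500),interpolation=cv2.INTER_CUBIC)
cv2.imwrite("pics/d_w.png",cv2.resize(np.hstack([g,t[:,:]]),(800,320))[:,:,::-1])
```

```text
[ 0.60804966 -0.02598341  0.21913767] 6.9
```

View pics/d_w.png

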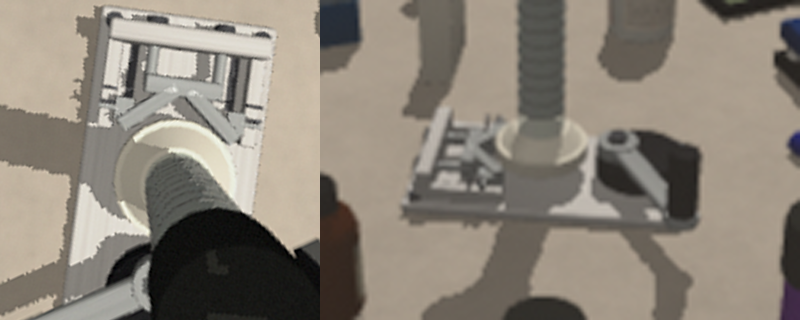

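The foot is centred at about (0.608,-0.029) over the plate, and the V apex is at (178,92) in the picture. It sits about 2–3 mm off axis, so I'll shift +y a little and lower.

>>> {"name": "servo_tool", "arguments": {
  "moves": [
    [[0.1, -0.2, 0.4], [0, 0, 0]],
    [[0.1, -0.2, 0.8], [0, 0, 0]],
    [[0.1, -0.2, 1.1], [0, 0, 0]],
    [[0.1, -0.2, 1.3], [0, 0, 0]],
    [[0.1, -0.2, 1.5], [0, 0, 0]],
    [[0.1, -0.2, 1.6], [0, 0, 0]],
    [[0.1, -0.2, 1.7], [0, 0, 0]],
    [[0.1, -0.2, 1.7], [0, 0, 0]]
  ]
}}

```text
time_s: 7.57
ee_pos: [0.6082, -0.0239, 0.2022]
tcp_rot: [[0.904, 0.428, 0.001], [0.428, -0.904, 0.0], [0.001, 0.0, -1.0]]
contact_force: [0.1, -0.4, -1.4]
grip_width: 0.494
```

>>> {"name": "servo_tool", "arguments": {
  "moves": [
    [[0, 0, 0.05], [0, 0, 0]],
    [[0, 0, 0.1], [0, 0, 0]],
    [[0, 0, 0.1], [0, 0, 0]],
    [[0, 0, 0.1], [0, 0, 0]]
  ]
}}

```text
time_s: 7.9
ee_pos: [0.6086, -0.0239, 0.202]
tcp_rot: [[0.904, 0.428, 0.002], [0.428, -0.904, -0.0], [0.002, 0.001, -1.0]]
contact_force: [-1.0, -0.8, 4.8]
grip_width: 0.488
```

Down: the force has turned upward to +4.8 N. Opening the fingers.

>>> {"name": "servo_tool", "arguments": {
  "moves": [
    [[0, 0, 0], [0, 0, 0]],
    [[0, 0, 0], [0, 0, 0]],
    [[0, 0, 0], [0, 0, 0]],
    [[0, 0, 0], [0, 0, 0]],
    [[0, 0, 0], [0, 0, 0]],
    [[0, 0, 0], [0, 0, 0]],
    [[0, 0, 0], [0, 0, 0]]
  ],
  "fingers": 0
}}

```text
time_s: 8.48
ee_pos: [0.6078, -0.0238, 0.2006]
tcp_rot: [[0.904, 0.428, -0.0], [0.428, -0.904, 0.0], [-0.0, -0.0, -1.0]]
contact_force: [-0.3, 0.6, 0.6]
grip_width: 0.999
```

>>> {"name": "servo_tool", "arguments": {
  "moves": [
    [[0, 0, -0.5], [0, 0, 0]],
    [[0, 0, -1.5], [0, 0, 0]],
    [[0, 0, -3], [0, 0, 0]],
    [[0, 0, -5], [0, 0, 0]],
    [[0, 0, -7.5], [0, 0, 0]],
    [[0, 0, -10], [0, 0, 0]],
    [[0, 0, -12], [0, 0, 0]],
    [[0, 0, -12], [0, 0, 0]]
  ]
}}

```text
time_s: 9.15
ee_pos: [0.6094, -0.0235, 0.3267]
tcp_rot: [[0.904, 0.428, 0.008], [0.428, -0.904, -0.0], [0.007, 0.003, -1.0]]
contact_force: [0.3, 0.3, 0.8]
grip_width: 1.0
```

Run:
```python
from h import *
o=cams("e",("side","top","wrist"))
s=env.sense();print(s["ee_pos"],s["time_s"],np.round(s["q"],2))
for n in("top","side"):
    Q=cloud(o[n])
    for nm,lo,hi,b in(("handle",.093,.106,(.44,.57,.03,.15)),("stop",.2,.228,(.55,.67,-.1,.04))):
        q=Q[(Q[...,2]>lo)&(Q[...,2]<hi)&(Q[...,0]>b[0])&(Q[...,0]<b[1])&(Q[...,1]>b[2])&(Q[...,1]<b[3])]
        print(n,nm,len(q),(q.min(0)+q.max(0)).round(3)/2 if len(q) else "",np.median(q,0).round(3) if len(q) else "")
g,h=rect(o["wrist"],.1,.56,.14,.0004,300,300)
m=((h>.092)&(h<.108)).astype(np.uint8)
k,L,st,ce=cv2.connectedComponentsWithStats(m)
for i in range(1,k):
    if st[i,4]>200: print("wrist",.56-ce[i][1]*.0004,.14-ce[i][0]*.0004,st[i])
r=lambda p:np.round(p,1)
f=cv2.resize(o["top"]["frame"][150:240,290:390],(400,360),interpolation=cv2.INTER_CUBIC)
g2,_=rect(o["wrist"],.024,.72,.08,.00045,360,360)
cv2.imwrite("pics/e.png",np.hstack([f,g2])[:,:,::-1])
```

```text
[ 0.60781219 -0.0238396   0.32098319] 9.3 [ 0.29  0.24 -0.4   1.39  0.1   1.52 -1.23]
top handle 43 [0.503 0.084 0.1  ] [0.503 0.085 0.099]
top stop 0  
side handle 56 [0.502  0.0845 0.097 ] [0.503 0.088 0.097]
side stop 239 [ 0.607  -0.023   0.2115] [ 0.608 -0.012  0.218]
wrist 0.505365245431745 0.08176323898244359 [ 115  105   61   65 2791]
```

View pics/e.png

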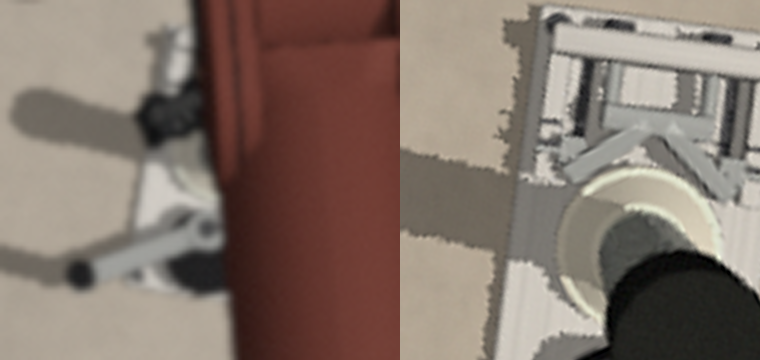

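The foot is upright on the plate, just short of both V walls (right panel, rim top at about (650,170)). The handle is at (0.503,0.084). Now to above the handle, turning the tool by 0.8 rad.

>>> {"name": "servo_tool", "arguments": {
  "moves": [
    [[-0.5, -1.4, 0], [0, 0, 0.1]],
    [[-1.2, -3.5, 0], [0, 0, 0.2]],
    [[-2, -6, 0], [0, 0, 0.3]],
    [[-2.8, -8.5, 0], [0, 0, 0.4]],
    [[-3.6, -11, 0], [0, 0, 0.5]],
    [[-4.3, -12.8, 0.5], [0, 0, 0.6]],
    [[-4.9, -14.3, 1.5], [0, 0, 0.7]],
    [[-4.9, -14.3, 3], [0, 0, 0.8]]
  ]
}}

```text
time_s: 9.97
ee_pos: [0.5004, 0.0874, 0.2911]
tcp_rot: [[0.937, -0.351, 0.001], [-0.351, -0.937, 0.0], [0.001, -0.001, -1.0]]
contact_force: [0.7, 0.5, 0.5]
grip_width: 1.003
```

>>> {"name": "servo_tool", "arguments": {
  "moves": [
    [[0, 0, 2], [0, 0, 0]],
    [[0, 0, 5], [0, 0, 0]],
    [[0, 0, 8], [0, 0, 0]],
    [[0, 0, 10], [0, 0, 0]],
    [[0, 0, 11], [0, 0, 0]],
    [[0, 0, 11], [0, 0, 0]],
    [[0, 0, 11], [0, 0, 0]]
  ]
}}

```text
time_s: 10.55
ee_pos: [0.5022, 0.0844, 0.1809]
tcp_rot: [[0.937, -0.35, -0.001], [-0.35, -0.937, 0.0], [-0.001, 0.0, -1.0]]
contact_force: [0.6, -0.6, 0.8]
grip_width: 1.001
```

>>> {"name": "servo_tool", "arguments": {
  "moves": [
    [[0, 0, 2], [0, 0, 0]],
    [[0, 0, 4.5], [0, 0, 0]],
    [[0, 0, 7], [0, 0, 0]],
    [[0, 0, 8.8], [0, 0, 0]],
    [[0, 0, 9.8], [0, 0, 0]],
    [[0, 0, 9.8], [0, 0, 0]]
  ]
}}

```text
time_s: 11.05
ee_pos: [0.5019, 0.0843, 0.0821]
tcp_rot: [[0.937, -0.35, -0.002], [-0.35, -0.937, -0.0], [-0.001, 0.001, -1.0]]
contact_force: [0.6, 0.1, -0.1]
grip_width: 1.0
```

>>> {"name": "servo_tool", "arguments": {
  "moves": [
    [[0, 0, 0], [0, 0, 0]],
    [[0, 0, 0], [0, 0, 0]],
    [[0, 0, 0], [0, 0, 0]],
    [[0, 0, 0], [0, 0, 0]],
    [[0, 0, 0], [0, 0, 0]],
    [[0, 0, 0], [0, 0, 0]],
    [[0, 0, 0], [0, 0, 0]],
    [[0, 0, 0], [0, 0, 0]]
  ],
  "fingers": 1,
  "squeeze": 40
}}

```text
time_s: 11.72
ee_pos: [0.5028, 0.0842, 0.0836]
tcp_rot: [[0.937, -0.35, 0.001], [-0.35, -0.937, -0.0], [0.001, -0.0, -1.0]]
contact_force: [-1.2, -0.5, 6.6]
grip_width: 0.248
```

Run:
```python
import numpy as np
p=np.array([.545,-.0185]);h=np.array([.5028,.0842]);d=h-p;r=np.hypot(*d);f0=np.arctan2(d[1],d[0])
R=np.array([[.937,-.35],[-.351,-.937]])
print(r,f0,f0+.13-1.92)
for k in range(0,23):
    th=f0+.13-1.92+.08*k; f=th-.13+1.92
    D=r*np.array([np.cos(f)-np.cos(f0),np.sin(f)-np.sin(f0)])
    print(round(th,2),(R.T@D*100).round(2))
```

```text
0.11103211247202316 1.96066854477857 0.1706685447785703
0.17 [-0.  0.]
0.25 [-0.63  0.63]
0.33 [-1.2   1.31]
0.41 [-1.72  2.03]
0.49 [-2.18  2.79]
0.57 [-2.57  3.58]
0.65 [-2.91  4.41]
0.73 [-3.17  5.25]
0.81 [-3.37  6.12]
0.89 [-3.49  7.  ]
0.97 [-3.55  7.89]
1.05 [-3.53  8.77]
1.13 [-3.45  9.66]
1.21 [-3.29 10.53]
1.29 [-3.06 11.39]
1.37 [-2.77 12.23]
1.45 [-2.41 13.04]
1.53 [-1.98 13.82]
1.61 [-1.5  14.57]
1.69 [-0.96 15.27]
1.77 [-0.36 15.93]
1.85 [ 0.29 16.54]
1.93 [ 0.98 17.09]
```

>>> {"name": "servo_tool", "arguments": {
  "moves": [
    [[-0.6, 0.6, 0], [0, 0, 0]],
    [[-1.2, 1.3, 0], [0, 0, 0]],
    [[-1.7, 2, 0], [0, 0, 0]],
    [[-2.2, 2.8, 0], [0, 0, 0]],
    [[-2.6, 3.6, 0], [0, 0, 0]],
    [[-2.9, 4.4, 0], [0, 0, 0]],
    [[-3.2, 5.25, 0], [0, 0, 0]],
    [[-3.4, 6.1, 0], [0, 0, 0]]
  ]
}}

```text
time_s: 12.38
ee_pos: [0.4465, 0.0431, 0.0833]
tcp_rot: [[0.938, -0.346, -0.003], [-0.346, -0.938, 0.004], [-0.004, -0.002, -1.0]]
contact_force: [-3.4, 2.6, 9.0]
grip_width: 0.248
```

>>> {"name": "servo_tool", "arguments": {
  "moves": [
    [[-0.1, 0.9, 0], [0, 0, 0]],
    [[-0.2, 1.8, 0], [0, 0, 0]],
    [[-0.15, 2.65, 0], [0, 0, 0]],
    [[-0.1, 3.1, 0], [0, 0, 0]],
    [[-0.05, 3.55, 0], [0, 0, 0]],
    [[0.1, 4.4, 0], [0, 0, 0]],
    [[0.2, 4.85, 0], [0, 0, 0]],
    [[0.3, 5.3, 0], [0, 0, 0]]
  ]
}}

```text
time_s: 13.05
ee_pos: [0.4303, -0.0104, 0.0826]
tcp_rot: [[0.937, -0.348, -0.005], [-0.348, -0.937, 0.001], [-0.005, 0.001, -1.0]]
contact_force: [-12.1, 6.6, 13.6]
grip_width: 0.25
```

Run:
```python
from h import *
o=cams("f",("side","top","wrist"));s=env.sense();print(s["time_s"],s["ee_pos"],s["contact_force"])
c=o["wrist"];f=cv2.resize(o["side"]["frame"][165:235,265:385],(720,420),interpolation=cv2.INTER_CUBIC)
print(c["xyz"])
cv2.imwrite("pics/f.png",f[:,:,::-1])
for n in("side",):
    Q=cloud(o[n]);q=Q[(Q[...,2]>.205)&(Q[...,2]<.23)&(Q[...,0]>.55)&(Q[...,0]<.68)&(abs(Q[...,1])<.09)];print(len(q),(q.min(0)+q.max(0))/2,q[:,2].max())
```

```text
13.2 [ 0.43019826 -0.01130642  0.08257979] [-13.09827454   3.29639599  13.9664994 ]
[ 0.49326289 -0.03552234  0.23295061]
205 [ 0.60928658 -0.02017826  0.21414233] 0.22301734833214848
```

View pics/f.png

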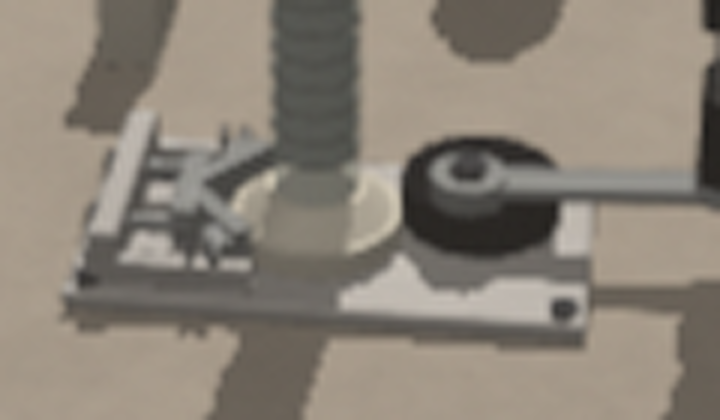

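The picture shows the lever at about θ≈1.29, the cam almost touching the foot, and the jaw still at rest. The outward side force of 13 N says the pivot is about 4 mm nearer the robot (x≈0.541), so I'm re-planning the arc.

Run:
```python
import numpy as np
p=np.array([.541,-.0185]);r=.110;c=np.array([.4335,-.0117])
R=np.array([[.937,-.35],[-.351,-.937]])
for th in np.arange(1.29,2.3,.06):
    f=th-.13+1.92; D=p+r*np.array([np.cos(f),np.sin(f)])-c
    x=-18*np.cos(th)+np.sqrt(74**2-(18*np.sin(th))**2)
    print(round(th,2),(R.T@D*100).round(2),(c+D).round(4),round(x,1))
```

```text
1.29 [-0.21  0.08] [ 0.4312 -0.0117] 67.0
1.35 [-0.    0.71] [ 0.431  -0.0183] 67.9
1.41 [0.25 1.32] [ 0.4312 -0.0249] 69.0
1.47 [0.53 1.92] [ 0.4318 -0.0315] 70.0
1.53 [0.85 2.49] [ 0.4327 -0.038 ] 71.0
1.59 [1.21 3.05] [ 0.4341 -0.0445] 72.1
1.65 [1.6  3.58] [ 0.4359 -0.0508] 73.2
1.71 [2.01 4.1 ] [ 0.438  -0.0571] 74.3
1.77 [2.46 4.58] [ 0.4405 -0.0632] 75.4
1.83 [2.94 5.04] [ 0.4433 -0.0691] 76.5
1.89 [3.44 5.47] [ 0.4466 -0.0749] 77.6
1.95 [3.97 5.86] [ 0.4501 -0.0805] 78.7
2.01 [4.52 6.23] [ 0.454  -0.0858] 79.8
2.07 [5.09 6.56] [ 0.4582 -0.0909] 80.9
2.13 [5.68 6.85] [ 0.4627 -0.0957] 82.0
2.19 [6.29 7.11] [ 0.4674 -0.1003] 83.0
2.25 [6.91 7.34] [ 0.4725 -0.1046] 84.0
```

>>> {"name": "servo_tool", "arguments": {
  "moves": [
    [[0, 0.7, 0], [0, 0, 0]],
    [[0.25, 1.3, 0], [0, 0, 0]],
    [[0.5, 1.9, 0], [0, 0, 0]],
    [[0.85, 2.5, 0], [0, 0, 0]],
    [[1.2, 3.05, 0], [0, 0, 0]],
    [[1.6, 3.6, 0], [0, 0, 0]],
    [[1.8, 3.85, 0], [0, 0, 0]],
    [[1.8, 3.85, 0], [0, 0, 0]]
  ]
}}

```text
time_s: 13.87
ee_pos: [0.4329, -0.054, 0.0822]
tcp_rot: [[0.937, -0.35, -0.007], [-0.35, -0.937, 0.001], [-0.007, 0.002, -1.0]]
contact_force: [-14.9, 1.5, 14.4]
grip_width: 0.238
```

Run:
```python
from h import *
o=cams("g",("side","top","wrist"));s=env.sense();print(s["time_s"],s["ee_pos"],s["contact_force"])
d=s["ee_pos"][:2]-np.array([.541,-.0185]);print(np.hypot(*d),np.arctan2(d[1],d[0])%6.283+.13-1.92)
g,h=rect(o["wrist"],.03,.70,.05,.0003,440,460)
f=cv2.resize(o["side"]["frame"][165:230,265:325],(406,440),interpolation=cv2.INTER_CUBIC)
cv2.imwrite("pics/g.png",np.hstack([g,f])[:400,:,::-1][:,:800])
Q=cloud(o["side"]);q=Q[(Q[...,2]>.205)&(Q[...,2]<.23)&(Q[...,0]>.55)&(Q[...,0]<.68)&(abs(Q[...,1])<.09)];print((q.min(0)+q.max(0))/2)
```

```text
14.0167 [ 0.43292487 -0.05406408  0.08222225] [-14.5125883    1.70862001  12.71888846]
0.11377625917227026 1.6693143161971125
[ 0.61656251 -0.01439016  0.2140253 ]
```

View pics/g.png

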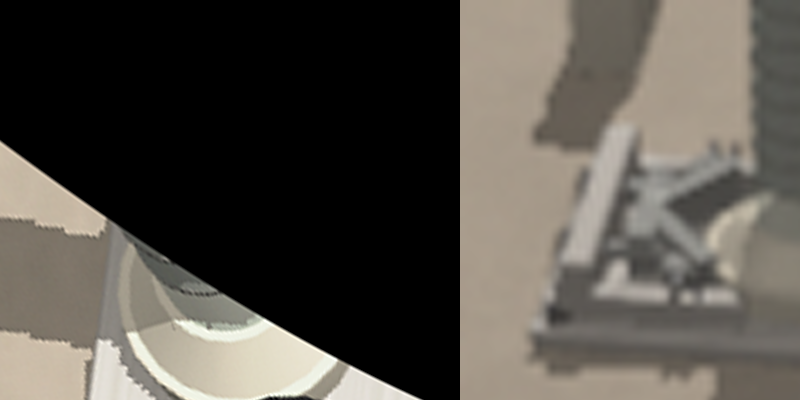

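The wrist view cannot reach the jaw from here. The side panel shows the foot touching the near (+y) wall and still slightly off the axis, with the jaw near rest. Continuing to θ≈1.85.

>>> {"name": "servo_tool", "arguments": {
  "moves": [
    [[0.1, 0.3, 0], [0, 0, 0]],
    [[0.3, 0.5, 0], [0, 0, 0]],
    [[0.5, 0.75, 0], [0, 0, 0]],
    [[0.7, 1, 0], [0, 0, 0]],
    [[0.9, 1.2, 0], [0, 0, 0]],
    [[1.1, 1.4, 0], [0, 0, 0]],
    [[1.1, 1.4, 0], [0, 0, 0]]
  ]
}}

```text
time_s: 14.6
ee_pos: [0.4363, -0.0649, 0.0818]
tcp_rot: [[0.938, -0.346, -0.012], [-0.346, -0.938, 0.007], [-0.014, -0.002, -1.0]]
contact_force: [-25.0, 25.2, 23.9]
grip_width: 0.229
```

```bash
cat > jm.py <<'E'
from h import *
import sys
def run(tag):
    o=cams(tag,("side",));s=env.sense();print(s["time_s"],s["ee_pos"].round(4) if hasattr(s["ee_pos"],"round") else s["ee_pos"],np.round(s["contact_force"],1))
    d=np.array(s["ee_pos"][:2])-np.array([.543,-.0185]);print("theta",np.arctan2(d[1],d[0])%6.283+.13-1.92)
    ref=pickle.load(open("f.pkl","rb"))["side"]["frame"];cur=o["side"]["frame"]
    S=8;up=lambda a:cv2.resize(cv2.cvtColor(a,cv2.COLOR_RGB2GRAY),None,fx=S,fy=S,interpolation=cv2.INTER_CUBIC)
    a,b=up(ref),up(cur)
    for nm,(u0,u1,v0,v1) in {"jawback":(292,304,188,208),"plate":(275,291,180,222)}.items():
        T=a[v0*S:v1*S,u0*S:u1*S];W=b[(v0-3)*S:(v1+3)*S,(u0-7)*S:(u1+4)*S]
        m=cv2.matchTemplate(W,T,cv2.TM_CCOEFF_NORMED);_,mx,_,l=cv2.minMaxLoc(m);print(nm,"du,dv px",l[0]/S-7,l[1]/S-3,round(mx,3))
    c=o["side"];p0=proj(c,(.655,-.03,.03));p1=proj(c,(.665,-.0313,.03));print("px/10mm",np.subtract(p1,p0))
    Q=cloud(c);q=Q[(Q[...,2]>.205)&(Q[...,2]<.23)&(Q[...,0]>.55)&(Q[...,0]<.68)&(abs(Q[...,1])<.09)];print("stopper",(q.min(0)+q.max(0))/2)
run(sys.argv[1])
E
python3 jm.py h1
```

```text
14.65 [ 0.4363 -0.0649  0.0818] [-24.9  25.9  24.2]
theta 1.7614734512991133
jawback du,dv px -4.0 -0.25 0.779
plate du,dv px -0.125 0.125 0.964
px/10mm [-3.78037577 -0.22249744]
stopper [ 0.6165677  -0.01406651  0.2138826 ]
```

Run:
```python
from h import *
s=env.sense();print(np.round(s["q"],2),np.round(s["wrist_torque"],2),s["grip_width"])
yaw=-.13;ax=np.array([np.cos(yaw),np.sin(yaw)]);ay=np.array([-ax[1],ax[0]]);p=np.array([.543,-.0185])
for t in"afgh":
    c=pickle.load(open((t if t!="h" else "h1")+".pkl","rb"))["side"];Q=cloud(c)
    X=(Q[...,:2]-p)@ax*1000;Y=(Q[...,:2]-p)@ay*1000;Z=Q[...,2]*1000
    m=(X>85)&(X<140)&(abs(Y)<45)&(Z>27)&(Z<37)
    m2=(Z>60)&(Z<160)&(X>30)&(X<110)&(abs(Y)<60)
    print(t,"jaw",m.sum(),X[m].mean().round(1),np.percentile(X[m],[5,50,95]).round(1),Y[m].mean().round(1),"tube",m2.sum())
    for lo in(60,90,120,150,180):
        k=(Z>lo)&(Z<lo+25)&(X>20)&(X<120)&(abs(Y)<60)
        if k.sum()>5:print("   ",lo,((X[k].min()+X[k].max())/2).round(1),np.median(X[k]).round(1),Y[k].max().round(1))
```

```text
[ 0.36  0.07 -0.31  2.09  0.02  1.   -1.89] [5.87 5.33 0.27] 0.23402207008510156
a jaw 143 110.8 [ 93.7 109.7 126.5] 5.1 tube 0
f jaw 171 108.7 [ 87.9 108.7 127.1] 4.5 tube 515
    60 65.3 63.6 24.5
    90 66.9 63.8 24.5
    120 66.4 65.6 25.9
    150 66.2 65.3 25.8
    180 66.0 63.2 28.7
g jaw 175 115.2 [ 89.1 116.7 136. ] 7.1 tube 516
    60 72.1 70.4 31.7
    90 71.8 70.3 33.0
    120 71.5 70.2 33.7
    150 71.2 69.7 32.3
    180 72.2 69.3 35.9
h jaw 176 116.6 [ 89.1 118.7 137.8] 7.8 tube 520
    60 71.9 70.1 35.0
    90 71.5 70.3 33.3
    120 71.3 69.8 33.3
    150 72.6 69.8 32.4
    180 72.2 69.2 35.8
```

Forces have risen to about 34 N tangential, while the jaw has already moved roughly 8–10 mm in side depth, with the foot off-axis. The narrowing grip suggests the post is slipping in the pads. I'll release, since lever friction holds it, and look from above.

>>> {"name": "servo_tool", "arguments": {
  "moves": [
    [[-0.2, -0.5, 0], [0, 0, 0]],
    [[-0.3, -0.8, 0], [0, 0, 0]],
    [[-0.3, -0.8, 0], [0, 0, 0]]
  ]
}}

```text
time_s: 14.9
ee_pos: [0.4351, -0.0613, 0.0818]
tcp_rot: [[0.937, -0.35, -0.014], [-0.35, -0.937, 0.001], [-0.013, 0.004, -1.0]]
contact_force: [-29.4, 6.3, 25.6]
grip_width: 0.232
```

>>> {"name": "servo_tool", "arguments": {
  "moves": [
    [[0, 0, 0], [0, 0, 0]],
    [[0, 0, 0], [0, 0, 0]],
    [[0, 0, 0], [0, 0, 0]],
    [[0, 0, 0], [0, 0, 0]],
    [[0, 0, 0], [0, 0, 0]],
    [[0, 0, 0], [0, 0, 0]]
  ],
  "fingers": 0
}}

```text
time_s: 15.4
ee_pos: [0.4423, -0.0625, 0.0828]
tcp_rot: [[0.937, -0.35, 0.0], [-0.35, -0.937, 0.0], [0.0, -0.0, -1.0]]
contact_force: [-0.3, -0.4, 0.8]
grip_width: 0.997
```

>>> {"name": "servo_tool", "arguments": {
  "moves": [
    [[0, 0, -1], [0, 0, 0]],
    [[0, 0, -3], [0, 0, 0]],
    [[0, 0, -6], [0, 0, 0]],
    [[0, 0, -9.5], [0, 0, 0]],
    [[0, 0, -13], [0, 0, 0]],
    [[0, 0, -17], [0, 0, 0]],
    [[0, 0, -21], [0, 0, 0]],
    [[0, 0, -24], [0, 0, 0]]
  ]
}}

```text
time_s: 16.07
ee_pos: [0.4423, -0.0622, 0.3271]
tcp_rot: [[0.937, -0.349, 0.003], [-0.349, -0.937, -0.001], [0.003, -0.001, -1.0]]
contact_force: [-0.0, 0.4, -0.5]
grip_width: 1.003
```

>>> {"name": "servo_tool", "arguments": {
  "moves": [
    [[2, 0, 0], [0, 0, 0]],
    [[5, 0, 0], [0, 0, 0]],
    [[8.5, 0, 0], [0, 0, 0]],
    [[11, 0, 0], [0, 0, 0]],
    [[12.4, 0, 0], [0, 0, 0]],
    [[12.4, 0, 0], [0, 0, 0]],
    [[12.4, 0, 0], [0, 0, 0]]
  ]
}}

```text
time_s: 16.65
ee_pos: [0.5584, -0.1058, 0.3227]
tcp_rot: [[0.937, -0.35, -0.001], [-0.35, -0.937, 0.001], [-0.001, -0.0, -1.0]]
contact_force: [-0.6, -0.5, 0.4]
grip_width: 0.995
```

Run:
```python
from h import *
o=cams("i",("wrist","top"));s=env.sense();print(s["time_s"],s["ee_pos"])
g,h=rect(o["wrist"],.03,.70,.045,.0002,550,640)
cv2.imwrite("pics/i.png",g[:,:,::-1])
g2,h2=rect(o["wrist"],.1,.56,.0,.0004,400,300)
m=((h2>.092)&(h2<.108)).astype(np.uint8);k,L,st,ce=cv2.connectedComponentsWithStats(m)
for i in range(1,k):
    if st[i,4]>200: print("handle",.56-ce[i][1]*.0004,-ce[i][0]*.0004,st[i])
```

```text
16.75 [ 0.55783566 -0.10531472  0.32324254]
handle 0.4442899834710744 -0.05882128925619835 [ 113  257   68   65 3025]
```

View pics/i.png

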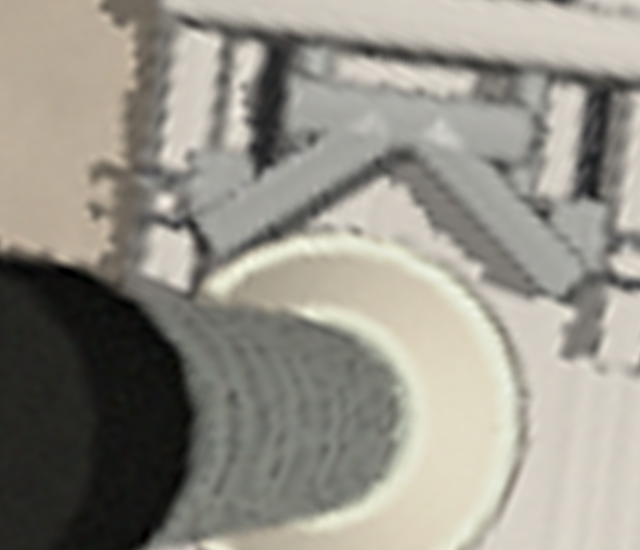

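The picture is clear. The jaw is pushed back and its V tips sit level with the gap between the ridges (left ridges at about rows 170 and 213). The foot is gripped, but about 6 mm off axis, touching only the left wall. I'll measure the jaw travel by matching the crossbar against the rest picture, with the fixed back bar as reference.

Run:
```python
from h import *
s=.0002
# clamp-aligned rectification: rotate by yaw about jaw centre
def crect(c,z):
    yaw=-.13;p=np.array([.546,-.0185])
    K=c["camera_matrix"];R=np.array(c["rotation"]);X0=np.array(c["xyz"])
    r,q=np.mgrid[0:450,0:640];cx=.165-r*s;cy=.064-q*s
    x=p[0]+cx*np.cos(yaw)-cy*np.sin(yaw);y=p[1]+cx*np.sin(yaw)+cy*np.cos(yaw)
    P=(np.stack([x,y,np.full_like(x,z)],-1)-X0)@R
    th=np.arctan2(np.hypot(P[...,0],P[...,1]),P[...,2]);ph=np.arctan2(P[...,1],P[...,0])
    return cv2.remap(c["frame"],(K[0,2]+K[0,0]*th*np.cos(ph)).astype(np.float32),(K[1,2]+K[1,1]*th*np.sin(ph)).astype(np.float32),cv2.INTER_CUBIC)
B=pickle.load(open("b.pkl","rb"))["wrist"];I=pickle.load(open("i.pkl","rb"))["wrist"]
def match(z,v0,v1,u0,u1,up=70,dn=25,sd=20):
    a,b=[cv2.GaussianBlur(cv2.cvtColor(crect(c,z),cv2.COLOR_RGB2GRAY),(0,0),2) for c in(B,I)]
    T=a[v0:v1,u0:u1];y0=max(v0-up,0);W=b[y0:v1+dn,u0-sd:u1+sd]
    m=cv2.matchTemplate(W,T,cv2.TM_CCOEFF_NORMED);_,mx,_,l=cv2.minMaxLoc(m)
    return "x mm %.1f y mm %.1f corr %.2f"%((v0-y0-l[1])*.2,-(l[0]-sd)*.2,mx)
print("ridges/rail L z.022",match(.022,130,230,15,60,20,20)) 
print("backbar",match(.036,30,75,40,600,25,20))
print("crossbar+V",match(.032,135,250,170,470))
print("crossbar",match(.032,140,215,200,440))
print("right arm",match(.032,215,310,380,520))
a=crect(B,.03);b=crect(I,.03);cv2.imwrite("pics/i2.png",np.vstack([a[60:350],b[60:350]])[:,:,::-1])
```

```text
Traceback (most recent call last):
cv2.error: OpenCV(4.12.0) /io/opencv/modules/imgproc/src/templmatch.cpp:1179: error: (-215:Assertion failed) _img.size().height <= _templ.size().height && _img.size().width <= _templ.size().width in function 'matchTemplate'
```

```bash
cat > jaw.py <<'E'
from h import *
s=.0002
def crect(c,z):
    yaw=-.13;p=np.array([.546,-.0185])
    K=c["camera_matrix"];R=np.array(c["rotation"]);X0=np.array(c["xyz"])
    r,q=np.mgrid[0:450,0:640];cx=.175-r*s;cy=.064-q*s
    x=p[0]+cx*np.cos(yaw)-cy*np.sin(yaw);y=p[1]+cx*np.sin(yaw)+cy*np.cos(yaw)
    P=(np.stack([x,y,np.full_like(x,z)],-1)-X0)@R
    th=np.arctan2(np.hypot(P[...,0],P[...,1]),P[...,2]);ph=np.arctan2(P[...,1],P[...,0])
    return cv2.remap(c["frame"],(K[0,2]+K[0,0]*th*np.cos(ph)).astype(np.float32),(K[1,2]+K[1,1]*th*np.sin(ph)).astype(np.float32),cv2.INTER_CUBIC)
def match(B,I,z,v0,v1,u0,u1,up=70,dn=25,sd=15):
    a,b=[cv2.GaussianBlur(cv2.cvtColor(crect(c,z),cv2.COLOR_RGB2GRAY),(0,0),2) for c in(B,I)]
    y0=max(v0-up,0);m=cv2.matchTemplate(b[y0:v1+dn,u0-sd:u1+sd],a[v0:v1,u0:u1],cv2.TM_CCOEFF_NORMED);_,mx,_,l=cv2.minMaxLoc(m)
    return "x mm %.1f y mm %.1f corr %.2f"%((v0-y0-l[1])*.2,-(l[0]-sd)*.2,mx)
def report(tag):
    B=pickle.load(open("b.pkl","rb"))["wrist"];I=pickle.load(open(tag+".pkl","rb"))["wrist"]
    a=crect(B,.03);b=crect(I,.03);cv2.imwrite(f"pics/{tag}_2.png",np.vstack([a[80:370],b[80:370]])[:,:,::-1])
    H=rect(I,.03,.7,.1,.001,10,10)
    print("backbar",match(B,I,.036,60,135,60,580,30,30))
    print("right ridge area",match(B,I,.022,150,300,540,620,30,30))
    print("crossbar",match(B,I,.032,185,260,200,440))
    print("right arm",match(B,I,.032,260,360,380,520))
E
python3 -c "from jaw import *; report('i')"
```

```text
backbar x mm -0.6 y mm -3.0 corr 0.94
right ridge area x mm -0.6 y mm -3.0 corr 0.61
crossbar x mm 4.0 y mm -3.0 corr 0.52
right arm x mm 10.4 y mm -3.0 corr 0.83
```

View pics/i_2.png

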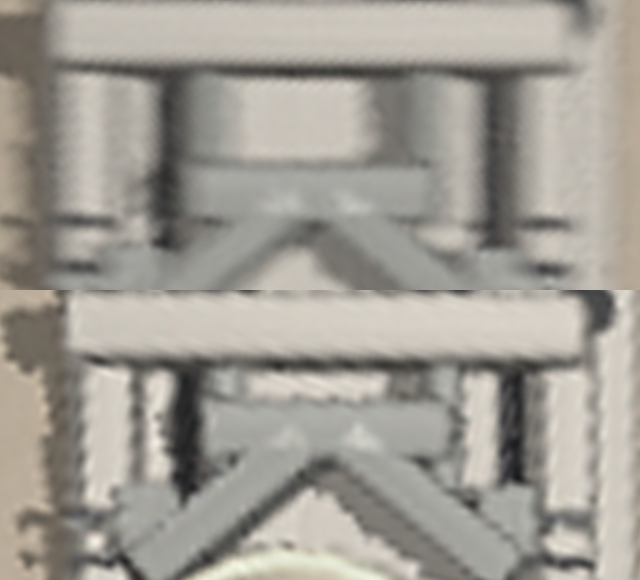

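Compared with the rest view (upper half), the crossbar edge went from row 163 to 110 and the apex from 222 to 167, while the back bar stayed put. That makes the jaw travel about 10.5–11 mm, right at the far ridge, because the foot rides off-axis. I'll mend it: open the lever, seat the foot centrally, and close again to θ≈1.70.

>>> {"name": "servo_tool", "arguments": {
  "moves": [
    [[-2, -0.1, 0], [0, 0, -0.1]],
    [[-5, -0.2, 0], [0, 0, -0.2]],
    [[-8.5, -0.3, 0], [0, 0, -0.3]],
    [[-11, -0.4, 0], [0, 0, -0.36]],
    [[-12.3, -0.4, 0.5], [0, 0, -0.36]],
    [[-12.3, -0.4, 2], [0, 0, -0.36]],
    [[-12.3, -0.4, 4], [0, 0, -0.36]],
    [[-12.3, -0.4, 6], [0, 0, -0.36]]
  ]
}}

```text
time_s: 17.42
ee_pos: [0.4439, -0.0587, 0.2633]
tcp_rot: [[1.0, 0.003, 0.003], [0.003, -1.0, -0.001], [0.003, 0.001, -1.0]]
contact_force: [0.0, -0.4, -0.7]
grip_width: 1.001
```

>>> {"name": "servo_tool", "arguments": {
  "moves": [
    [[0, 0, 3], [0, 0, 0]],
    [[0, 0, 6.5], [0, 0, 0]],
    [[0, 0, 10], [0, 0, 0]],
    [[0, 0, 13], [0, 0, 0]],
    [[0, 0, 15.5], [0, 0, 0]],
    [[0, 0, 17], [0, 0, 0]],
    [[0, 0, 17.8], [0, 0, 0]],
    [[0, 0, 17.8], [0, 0, 0]]
  ]
}}

```text
time_s: 18.08
ee_pos: [0.4432, -0.0588, 0.0839]
tcp_rot: [[1.0, 0.003, -0.002], [0.003, -1.0, 0.0], [-0.002, -0.0, -1.0]]
contact_force: [0.1, 0.8, -0.3]
grip_width: 1.001
```

>>> {"name": "servo_tool", "arguments": {
  "moves": [
    [[0, 0, 0], [0, 0, 0]],
    [[0, 0, 0], [0, 0, 0]],
    [[0, 0, 0], [0, 0, 0]],
    [[0, 0, 0], [0, 0, 0]],
    [[0, 0, 0], [0, 0, 0]],
    [[0, 0, 0], [0, 0, 0]],
    [[0, 0, 0], [0, 0, 0]],
    [[0, 0, 0], [0, 0, 0]]
  ],
  "fingers": 1,
  "squeeze": 40
}}

```text
time_s: 18.75
ee_pos: [0.4452, -0.0584, 0.0857]
tcp_rot: [[1.0, 0.003, 0.001], [0.003, -1.0, 0.0], [0.001, -0.0, -1.0]]
contact_force: [-1.8, 2.2, 8.2]
grip_width: 0.249
```

>>> {"name": "servo_tool", "arguments": {
  "moves": [
    [[-0.35, -1, 0], [0, 0, 0]],
    [[-0.6, -2.1, 0], [0, 0, 0]],
    [[-0.75, -3.2, 0], [0, 0, 0]],
    [[-0.8, -4.3, 0], [0, 0, 0]],
    [[-0.7, -5.4, 0], [0, 0, 0]],
    [[-0.5, -6.4, 0], [0, 0, 0]],
    [[-0.2, -7.5, 0], [0, 0, 0]],
    [[0.1, -8.3, 0], [0, 0, 0]]
  ]
}}

```text
time_s: 19.42
ee_pos: [0.4439, 0.0242, 0.0849]
tcp_rot: [[1.0, 0.002, -0.003], [0.002, -1.0, -0.001], [-0.003, 0.001, -1.0]]
contact_force: [-8.8, -2.8, 8.9]
grip_width: 0.246
```

>>> {"name": "servo_tool", "arguments": {
  "moves": [
    [[0, 0, 0], [0, 0, 0]],
    [[0, 0, 0], [0, 0, 0]],
    [[0, 0, 0], [0, 0, 0]],
    [[0, 0, 0], [0, 0, 0]],
    [[0, 0, 0], [0, 0, 0]],
    [[0, 0, 0], [0, 0, 0]]
  ],
  "fingers": 0
}}

```text
time_s: 19.92
ee_pos: [0.4453, 0.0237, 0.0847]
tcp_rot: [[1.0, 0.002, 0.0], [0.002, -1.0, -0.0], [0.0, 0.0, -1.0]]
contact_force: [0.2, -0.2, -0.0]
grip_width: 1.001
```

>>> {"name": "servo_tool", "arguments": {
  "moves": [
    [[0, 0, -1], [0, 0, 0]],
    [[0, 0, -3], [0, 0, 0]],
    [[0, 0, -6], [0, 0, 0]],
    [[0, 0, -9.5], [0, 0, 0]],
    [[0, 0, -13], [0, 0, 0]],
    [[0, 0, -17], [0, 0, 0]],
    [[0, 0, -21], [0, 0, 0]],
    [[0, 0, -23.5], [0, 0, 0]]
  ]
}}

```text
time_s: 20.58
ee_pos: [0.4457, 0.0242, 0.3248]
tcp_rot: [[1.0, 0.003, 0.005], [0.003, -1.0, -0.0], [0.005, 0.0, -1.0]]
contact_force: [0.4, -0.2, -0.5]
grip_width: 1.001
```

>>> {"name": "servo_tool", "arguments": {
  "moves": [
    [[2, 1.5, 0], [0, 0, 0]],
    [[5, 3.5, 0], [0, 0, 0]],
    [[8, 6, 0], [0, 0, 0]],
    [[10.5, 8.5, 0], [0, 0, 0]],
    [[12, 11, 0], [0, 0, 0]],
    [[12, 12, 0], [0, 0, 0]],
    [[12, 12, 0], [0, 0, 0]]
  ]
}}

```text
time_s: 21.17
ee_pos: [0.5655, -0.0989, 0.3195]
tcp_rot: [[1.0, -0.002, -0.001], [-0.002, -1.0, -0.0], [-0.001, 0.0, -1.0]]
contact_force: [0.3, 0.3, -0.6]
grip_width: 0.996
```

```bash
cat > foot.py <<'E'
from jaw import *
def foot(tag):
    I=pickle.load(open(tag+".pkl","rb"))["wrist"]
    g,h=rect(I,.222,.70,.06,.0004,300,300)
    m=((h>.212)&(h<.232)).astype(np.uint8);k,L,st,ce=cv2.connectedComponentsWithStats(m);i=1+st[1:,4].argmax()
    cn=max(cv2.findContours((L==i).astype(np.uint8),0,2)[0],key=len);(u,v),r=cv2.minEnclosingCircle(cn);print("stopper",.70-v*.0004,.06-u*.0004,r*.4)
    z=.022;g,h=rect(I,z,.70,.06,.0004,400,400)   # foot rim: bright cream
    hs=cv2.cvtColor(g,cv2.COLOR_RGB2HSV);m=((h>.018)&(h<.030)).astype(np.uint8)
    P=np.argwhere(m);x=.70-P[:,0]*.0004;y=.06-P[:,1]*.0004
    k=(np.hypot(x-.612,y+.024)<.052)&(x<.645);x,y=x[k],y[k]
    # outer right edge fit: keep extreme radius per angle
    best=None;c=np.array([.612,-.024])
    for _ in range(15):
        a=np.arctan2(y-c[1],x-c[0]);r=np.hypot(x-c[0],y-c[1]);b=((a+np.pi)/(2*np.pi)*72).astype(int)
        pts=np.array([[x[b==q][r[b==q].argmax()],y[b==q][r[b==q].argmax()]] for q in np.unique(b)])
        d=pts-c;rr=np.hypot(*d.T);w=abs(rr-.038)<.004
        if w.sum()<8: break
        c=c+((rr-.038)[w,None]*d[w]/rr[w,None]).mean(0)*1.5
    print("foot",c,w.sum())
    hx,hh=rect(I,.1,.56,.14,.0004,300,500)
    m=((hh>.092)&(hh<.108)).astype(np.uint8);k,L,st,ce=cv2.connectedComponentsWithStats(m)
    for i in range(1,k):
        if 1500<st[i,4]<4500: print("handle",.56-ce[i][1]*.0004,.14-ce[i][0]*.0004,st[i,4])
E
python3 - <<'E'
from foot import *
cams("j",("wrist",));s=env.sense();print(s["time_s"],s["ee_pos"])
foot("i");foot("j");report("j")
E
```

```text
21.2167 [ 0.56526792 -0.09649599  0.31986791]
stopper 0.6163280029296875 -0.022071997070312502 23.299362182617188
foot [ 0.61028816 -0.02339283] 35
stopper 0.6105590087890624 -0.027460778808593753 22.734231567382814
foot [ 0.60936147 -0.02584895] 37
backbar x mm -0.6 y mm -2.2 corr 0.96
right ridge area x mm -0.8 y mm -2.8 corr 0.81
crossbar x mm -0.4 y mm -2.0 corr 0.95
right arm x mm -0.6 y mm -2.2 corr 0.95
```

Opened: the jaw is back at rest (crossbar shift matches the back bar) and the foot has slid back to within about 1 mm of the axis. I'll regrip the stopper lightly and press the foot home into the V, biased toward -y because the cam drags it toward +y.

>>> {"name": "servo_tool", "arguments": {
  "moves": [
    [[1, -1.8, 0], [0, 0, 0]],
    [[2.5, -4, 0], [0, 0, 0]],
    [[4, -6, 0], [0, 0, 0]],
    [[4.5, -7, 0], [0, 0, 0]],
    [[4.5, -7, 1], [0, 0, 0]],
    [[4.5, -7, 2.5], [0, 0, 0]],
    [[4.5, -7, 4], [0, 0, 0]],
    [[4.5, -7, 4], [0, 0, 0]]
  ]
}}

```text
time_s: 21.88
ee_pos: [0.6082, -0.026, 0.2766]
tcp_rot: [[1.0, 0.003, -0.005], [0.003, -1.0, -0.0], [-0.005, 0.0, -1.0]]
contact_force: [-0.2, -1.1, -0.2]
grip_width: 1.002
```

>>> {"name": "servo_tool", "arguments": {
  "moves": [
    [[0, 0, 1.5], [0, 0, 0]],
    [[0, 0, 3.5], [0, 0, 0]],
    [[0, 0, 5.5], [0, 0, 0]],
    [[0, 0, 7], [0, 0, 0]],
    [[0, 0, 7.8], [0, 0, 0]],
    [[0, 0, 7.8], [0, 0, 0]],
    [[0, 0, 7.8], [0, 0, 0]]
  ]
}}

```text
time_s: 22.47
ee_pos: [0.6104, -0.0257, 0.2026]
tcp_rot: [[1.0, 0.002, 0.0], [0.002, -1.0, -0.0], [0.0, 0.0, -1.0]]
contact_force: [-0.9, -0.2, 0.9]
grip_width: 1.002
```

>>> {"name": "servo_tool", "arguments": {
  "moves": [
    [[0, 0, 0], [0, 0, 0]],
    [[0, 0, 0], [0, 0, 0]],
    [[0, 0, 0], [0, 0, 0]],
    [[0, 0, 0], [0, 0, 0]],
    [[0, 0, 0], [0, 0, 0]],
    [[0, 0, 0], [0, 0, 0]],
    [[0, 0, 0], [0, 0, 0]],
    [[0, 0, 0], [0, 0, 0]]
  ],
  "fingers": 1,
  "squeeze": 25
}}

```text
time_s: 23.13
ee_pos: [0.6109, -0.0254, 0.2027]
tcp_rot: [[1.0, 0.003, 0.001], [0.003, -1.0, -0.0], [0.001, 0.0, -1.0]]
contact_force: [-1.4, 0.4, 5.6]
grip_width: 0.502
```

>>> {"name": "servo_tool", "arguments": {
  "moves": [
    [[0.05, 0.05, 0], [0, 0, 0]],
    [[0.1, 0.1, 0], [0, 0, 0]],
    [[0.15, 0.15, 0], [0, 0, 0]],
    [[0.2, 0.15, 0], [0, 0, 0]],
    [[0.25, 0.15, 0], [0, 0, 0]],
    [[0.3, 0.15, 0], [0, 0, 0]],
    [[0.3, 0.15, 0], [0, 0, 0]]
  ]
}}

```text
time_s: 23.72
ee_pos: [0.614, -0.0264, 0.2031]
tcp_rot: [[1.0, 0.003, 0.002], [0.003, -1.0, 0.001], [0.002, -0.001, -1.0]]
contact_force: [-3.1, 0.9, 9.2]
grip_width: 0.497
```

Contact with the V is felt (about -3 N in x). Releasing, then to the handle.

>>> {"name": "servo_tool", "arguments": {
  "moves": [
    [[0, 0, 0], [0, 0, 0]],
    [[0, 0, 0], [0, 0, 0]],
    [[0, 0, 0], [0, 0, 0]],
    [[0, 0, 0], [0, 0, 0]],
    [[0, 0, 0], [0, 0, 0]],
    [[0, 0, 0], [0, 0, 0]]
  ],
  "fingers": 0
}}

```text
time_s: 24.22
ee_pos: [0.6133, -0.0271, 0.2015]
tcp_rot: [[1.0, 0.003, -0.0], [0.003, -1.0, 0.0], [-0.0, -0.0, -1.0]]
contact_force: [0.3, -1.2, 0.1]
grip_width: 1.003
```

>>> {"name": "servo_tool", "arguments": {
  "moves": [
    [[0, 0, -0.5], [0, 0, 0]],
    [[0, 0, -1.5], [0, 0, 0]],
    [[0, 0, -3.5], [0, 0, 0]],
    [[0, 0, -6], [0, 0, 0]],
    [[0, 0, -9], [0, 0, 0]],
    [[0, 0, -11.5], [0, 0, 0]],
    [[0, 0, -12], [0, 0, 0]]
  ]
}}

```text
time_s: 24.8
ee_pos: [0.6149, -0.0268, 0.328]
tcp_rot: [[1.0, 0.003, 0.008], [0.003, -1.0, -0.0], [0.008, 0.0, -1.0]]
contact_force: [-0.2, 0.2, 0.2]
grip_width: 1.001
```

>>> {"name": "servo_tool", "arguments": {
  "moves": [
    [[-1, 1.5, 0], [0, 0, 0]],
    [[-2.5, 4, 0], [0, 0, 0]],
    [[-4, 6, 0], [0, 0, 0]],
    [[-5, 7, 0], [0, 0, 0]],
    [[-5, 7.2, 0], [0, 0, 0]],
    [[-5, 7.2, 0], [0, 0, 0]]
  ]
}}

```text
time_s: 25.3
ee_pos: [0.5635, -0.0995, 0.3223]
tcp_rot: [[1.0, 0.001, 0.001], [0.001, -1.0, -0.0], [0.001, 0.0, -1.0]]
contact_force: [0.0, 0.2, -0.5]
grip_width: 1.002
```

Run:
```python
from foot import *
cams("k",("wrist",));s=env.sense();print(s["time_s"],s["ee_pos"])
foot("k");report("k")
B=pickle.load(open("j.pkl","rb"))["wrist"];I=pickle.load(open("k.pkl","rb"))["wrist"]
for n,a in(("bar",(.036,60,135,60,580,30,30)),("cross",(.032,185,260,200,440)),("arm",(.032,260,360,380,520))):print(n,match(B,I,*a))
```

```text
25.35 [ 0.56394594 -0.09839857  0.32210992]
stopper 0.6103134765625 -0.027562066650390626 22.824501037597656
foot [ 0.60957924 -0.02580759] 36
backbar x mm -0.4 y mm -2.4 corr 0.97
right ridge area x mm -0.6 y mm -3.0 corr 0.79
crossbar x mm -0.4 y mm -2.4 corr 0.95
right arm x mm -0.4 y mm -2.4 corr 0.94
bar x mm 0.2 y mm -0.2 corr 0.98
cross x mm 0.2 y mm -0.2 corr 0.98
arm x mm 0.2 y mm -0.2 corr 1.00
```

The foot is seated: its position is unchanged, so the spring jaw had already homed it, and the jaw is at rest. Now to the handle at (0.4455,0.024).

>>> {"name": "servo_tool", "arguments": {
  "moves": [
    [[-1.5, -1.5, 0], [0, 0, 0]],
    [[-4, -4, 0], [0, 0, 0]],
    [[-6.5, -6.7, 0], [0, 0, 0]],
    [[-9, -9.3, 0], [0, 0, 0]],
    [[-11, -11.4, 0], [0, 0, 0]],
    [[-11.85, -12.2, 1], [0, 0, 0]],
    [[-11.85, -12.2, 3], [0, 0, 0]],
    [[-11.85, -12.2, 6], [0, 0, 0]]
  ]
}}

```text
time_s: 26.02
ee_pos: [0.446, 0.0252, 0.2636]
tcp_rot: [[1.0, 0.007, 0.005], [0.007, -1.0, -0.0], [0.005, 0.0, -1.0]]
contact_force: [0.5, 0.6, -0.2]
grip_width: 0.999
```

>>> {"name": "servo_tool", "arguments": {
  "moves": [
    [[0, 0, 3], [0, 0, 0]],
    [[0, 0, 6.5], [0, 0, 0]],
    [[0, 0, 10], [0, 0, 0]],
    [[0, 0, 13], [0, 0, 0]],
    [[0, 0, 15.5], [0, 0, 0]],
    [[0, 0, 17], [0, 0, 0]],
    [[0, 0, 17.6], [0, 0, 0]],
    [[0, 0, 17.6], [0, 0, 0]]
  ]
}}

```text
time_s: 26.68
ee_pos: [0.4442, 0.0238, 0.0846]
tcp_rot: [[1.0, 0.005, -0.002], [0.005, -1.0, 0.001], [-0.002, -0.001, -1.0]]
contact_force: [0.4, -0.6, -0.6]
grip_width: 0.999
```

>>> {"name": "servo_tool", "arguments": {
  "moves": [
    [[0, 0, 0], [0, 0, 0]],
    [[0, 0, 0], [0, 0, 0]],
    [[0, 0, 0], [0, 0, 0]],
    [[0, 0, 0], [0, 0, 0]],
    [[0, 0, 0], [0, 0, 0]],
    [[0, 0, 0], [0, 0, 0]],
    [[0, 0, 0], [0, 0, 0]],
    [[0, 0, 0], [0, 0, 0]]
  ],
  "fingers": 1,
  "squeeze": 40
}}

```text
time_s: 27.35
ee_pos: [0.4451, 0.0229, 0.0865]
tcp_rot: [[1.0, 0.003, 0.001], [0.003, -1.0, 0.0], [0.001, -0.0, -1.0]]
contact_force: [-3.0, 1.5, 7.2]
grip_width: 0.244
```

>>> {"name": "servo_tool", "arguments": {
  "moves": [
    [[-0.4, 1.05, 0], [0, 0, 0]],
    [[-0.65, 2.1, 0], [0, 0, 0]],
    [[-0.8, 3.2, 0], [0, 0, 0]],
    [[-0.85, 4.3, 0], [0, 0, 0]],
    [[-0.85, 4.7, 0], [0, 0, 0]],
    [[-0.8, 5.05, 0], [0, 0, 0]],
    [[-0.75, 5.5, 0], [0, 0, 0]],
    [[-0.7, 5.9, 0], [0, 0, 0]]
  ]
}}

```text
time_s: 28.02
ee_pos: [0.4343, -0.0356, 0.0856]
tcp_rot: [[1.0, 0.004, -0.008], [0.004, -1.0, 0.001], [-0.008, -0.001, -1.0]]
contact_force: [-19.0, 5.2, 18.4]
grip_width: 0.24
```

```bash
cat > sj.py <<'E'
from h import *
import sys
yaw=-.13;ax=np.array([np.cos(yaw),np.sin(yaw)]);ay=np.array([-ax[1],ax[0]]);p=np.array([.546,-.0185])
t=sys.argv[1]; cams(t,("side",));s=env.sense();d=np.array(s["ee_pos"][:2])-p;print(s["time_s"],np.round(s["contact_force"],1),"theta",round(np.arctan2(d[1],d[0])%6.2832+.13-1.92,3))
for k in("a","f","g","h1",t):
    Q=cloud(pickle.load(open(k+".pkl","rb"))["side"]);X=(Q[...,:2]-p)@ax*1000;Y=(Q[...,:2]-p)@ay*1000;Z=Q[...,2]*1000
    m=(X>85)&(X<140)&(abs(Y)<45)&(Z>27)&(Z<37);n=(X>20)&(X<120)&(abs(Y)<60)&(Z>60)&(Z<200)
    print(k,"jaw",m.sum(),X[m].mean().round(1),np.percentile(X[m],[50,90,97]).round(1),"tube",np.median(X[n]).round(1) if n.sum() else 0,np.percentile(Y[n],90).round(1) if n.sum() else 0)
E
python3 sj.py l1
```

```text
28.0667 [-19.    3.3  18.4] theta 1.511
a jaw 143 107.8 [106.7 122.1 124.2] tube 0 0
f jaw 163 107.2 [107.4 122.  124.8] tube 62.2 23.2
g jaw 171 113.1 [113.9 131.6 134. ] tube 67.1 29.4
h1 jaw 172 114.8 [116.3 132.5 135.6] tube 66.9 31.1
l1 jaw 165 109.5 [109.6 126.  128.9] tube 65.0 25.4
```

The jaw is now at about 4 mm (side depth) at θ=1.51, with the foot staying near the axis. Carrying on gently to θ≈1.68.

>>> {"name": "servo_tool", "arguments": {
  "moves": [
    [[-0.2, 0.3, 0], [0, 0, 0]],
    [[-0.15, 0.6, 0], [0, 0, 0]],
    [[-0.05, 0.9, 0], [0, 0, 0]],
    [[0.05, 1.2, 0], [0, 0, 0]],
    [[0.1, 1.5, 0], [0, 0, 0]],
    [[0.2, 1.75, 0], [0, 0, 0]],
    [[0.2, 1.75, 0], [0, 0, 0]]
  ]
}}

```text
time_s: 28.65
ee_pos: [0.4369, -0.0533, 0.0856]
tcp_rot: [[1.0, 0.004, -0.007], [0.004, -1.0, 0.001], [-0.007, -0.001, -1.0]]
contact_force: [-15.1, 4.1, 14.9]
grip_width: 0.247
```

```bash
python3 sj.py l2 | grep -v "^[gh]"
```

```text
28.7 [-15.9   3.6  15. ] theta 1.66
a jaw 143 107.8 [106.7 122.1 124.2] tube 0 0
f jaw 163 107.2 [107.4 122.  124.8] tube 62.2 23.2
l2 jaw 170 113.0 [113.9 130.8 133.4] tube 66.7 28.2
```

>>> {"name": "servo_tool", "arguments": {
  "moves": [
    [[-0.1, -0.15, 0], [0, 0, 0]],
    [[-0.2, -0.3, 0], [0, 0, 0]],
    [[-0.2, -0.3, 0], [0, 0, 0]]
  ]
}}

```text
time_s: 28.95
ee_pos: [0.4362, -0.0509, 0.0857]
tcp_rot: [[1.0, 0.003, -0.003], [0.003, -1.0, -0.0], [-0.003, 0.0, -1.0]]
contact_force: [-9.4, 0.4, 7.3]
grip_width: 0.246
```

>>> {"name": "servo_tool", "arguments": {
  "moves": [
    [[0, 0, 0], [0, 0, 0]],
    [[0, 0, 0], [0, 0, 0]],
    [[0, 0, 0], [0, 0, 0]],
    [[0, 0, 0], [0, 0, 0]],
    [[0, 0, 0], [0, 0, 0]],
    [[0, 0, 0], [0, 0, 0]]
  ],
  "fingers": 0
}}

```text
time_s: 29.45
ee_pos: [0.4381, -0.051, 0.0858]
tcp_rot: [[1.0, 0.003, 0.0], [0.003, -1.0, 0.0], [0.0, -0.0, -1.0]]
contact_force: [0.3, -0.3, -0.5]
grip_width: 1.002
```

>>> {"name": "servo_tool", "arguments": {
  "moves": [
    [[0, 0, -1], [0, 0, 0]],
    [[0, 0, -3], [0, 0, 0]],
    [[0, 0, -6], [0, 0, 0]],
    [[0, 0, -9.5], [0, 0, 0]],
    [[0, 0, -13], [0, 0, 0]],
    [[0, 0, -17], [0, 0, 0]],
    [[0, 0, -21], [0, 0, 0]],
    [[0, 0, -23.5], [0, 0, 0]]
  ]
}}

```text
time_s: 30.12
ee_pos: [0.4385, -0.0508, 0.3258]
tcp_rot: [[1.0, 0.003, 0.005], [0.003, -1.0, -0.001], [0.005, 0.001, -1.0]]
contact_force: [0.6, 0.1, -0.0]
grip_width: 1.001
```

>>> {"name": "servo_tool", "arguments": {
  "moves": [
    [[2, 0.6, 0], [0, 0, 0]],
    [[5, 1.5, 0], [0, 0, 0]],
    [[8, 2.7, 0], [0, 0, 0]],
    [[10.5, 3.8, 0], [0, 0, 0]],
    [[12, 4.3, 0], [0, 0, 0]],
    [[12.5, 4.5, 0], [0, 0, 0]],
    [[12.5, 4.5, 0], [0, 0, 0]],
    [[12.5, 4.5, 0], [0, 0, 0]]
  ]
}}

```text
time_s: 30.78
ee_pos: [0.5626, -0.0952, 0.321]
tcp_rot: [[1.0, 0.003, -0.0], [0.003, -1.0, 0.0], [-0.0, -0.0, -1.0]]
contact_force: [-0.4, -0.2, 0.6]
grip_width: 0.999
```

```bash
python3 - <<'E'
from foot import *
cams("m",("wrist","side","top"));s=env.sense();print(s["time_s"],s["ee_pos"])
foot("m")
B=pickle.load(open("k.pkl","rb"))["wrist"];I=pickle.load(open("m.pkl","rb"))["wrist"];P=pickle.load(open("i.pkl","rb"))["wrist"]
for c,t in((P,"i"),(I,"m")):
  for n,a in(("bar",(.036,60,135,60,580,30,30)),("cross",(.032,195,245,210,440)),("arm",(.032,260,360,400,540))):print(t,n,match(B,c,*a))
z=.03
cv2.imwrite("pics/m.png",np.vstack([crect(B,z)[140:410],crect(I,z)[140:410]])[:,:,::-1])
E
python3 sj.py m2 | tail -1
```

```text
30.9333 [ 0.56239068 -0.09518166  0.32147684]
stopper 0.6164878601074218 -0.022366082763671885 22.659584045410156
foot [ 0.61482826 -0.02108281] 30
handle 0.44702987092808855 -0.05065986478180701 1627
i bar x mm -0.2 y mm -1.2 corr 0.96
i cross x mm 6.0 y mm -0.8 corr 0.63
i arm x mm 10.6 y mm -1.4 corr 0.91
m bar x mm 0.0 y mm -0.2 corr 0.99
m cross x mm 6.4 y mm 0.6 corr 0.74
m arm x mm 9.4 y mm -0.2 corr 0.94
m2 jaw 159 112.6 [113.2 129.8 132.2] tube 65.5 27.8
```

View pics/m.png

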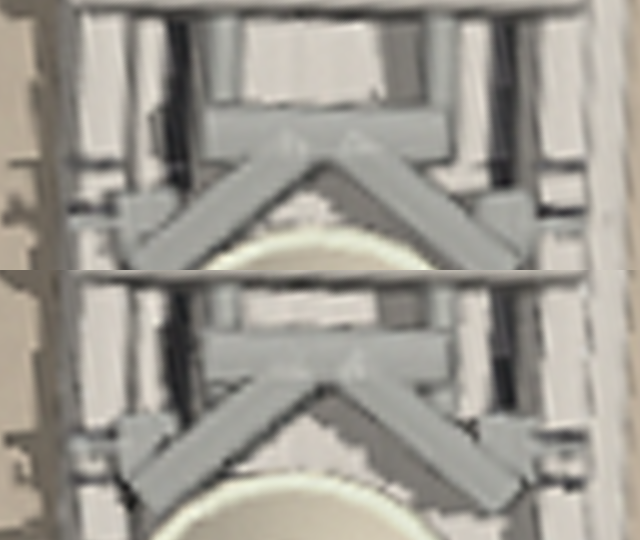

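Upper half is rest, lower half is now. The crossbar moved from row 107 to about 59 and the block from 192 to 145, with the fixed ridges at rows 163 and 210. The jaw is therefore at about 9.4 mm from the wrist camera and 7.8 mm from side depth, both inside 4–11. I'll wait briefly, check that it is stable and the bystanders haven't moved, then hand in.

>>> {"name": "servo_tool", "arguments": {
  "moves": [
    [[0, 0, 0], [0, 0, 0]],
    [[0, 0, 0], [0, 0, 0]],
    [[0, 0, 0], [0, 0, 0]],
    [[0, 0, 0], [0, 0, 0]],
    [[0, 0, 0], [0, 0, 0]],
    [[0, 0, 0], [0, 0, 0]],
    [[0, 0, 0], [0, 0, 0]],
    [[0, 0, 0], [0, 0, 0]]
  ]
}}

```text
time_s: 31.65
ee_pos: [0.5631, -0.0957, 0.3207]
tcp_rot: [[1.0, 0.003, -0.0], [0.003, -1.0, 0.0], [-0.0, -0.0, -1.0]]
contact_force: [-0.1, -0.5, -0.3]
grip_width: 1.001
```

Run:
```python
from foot import *
cams("n",("wrist","side"));foot("n")
ld=lambda t,n:pickle.load(open(t+".pkl","rb"))[n]
for n,a in(("bar",(.036,60,135,60,580,30,30)),("arm",(.032,260,360,400,540))):print(n,match(ld("k","wrist"),ld("n","wrist"),*a))
# bystanders, side view (before/after)
A=ld("a","side")["frame"].astype(int);N=ld("n","side")["frame"].astype(int);D=abs(A-N).max(2)
for nm,(u0,u1,v0,v1) in dict(carton=(278,300,135,172),bottle=(337,365,120,167),vial=(205,235,202,246),vial2=(266,290,256,304),purple=(300,342,245,355)).items():print(nm,np.percentile(D[v0:v1,u0:u1],[50,95]))
Q=cloud(ld("n","side"));X=Q[...,2]
for lo in(60,100,140,180):
    k=(X>lo/1e3)&(X<(lo+30)/1e3)&(Q[...,0]>.57)&(Q[...,0]<.66)&(abs(Q[...,1]+.02)<.05);print(lo,np.median(Q[k],0).round(4))
env.hand_in()
```

```text
stopper 0.6164700256347656 -0.02272163696289063 22.902224731445315
foot [ 0.61382395 -0.0213229 ] 35
handle 0.4470972839506173 -0.05069358024691356 1620
bar x mm 0.0 y mm 0.0 corr 0.97
arm x mm 9.2 y mm -0.4 corr 0.94
carton [2. 3.]
bottle [2. 3.]
vial [2. 2.]
vial2 [ 3. 74.]
purple [ 6. 76.]
60 [ 0.614  -0.0038  0.0747]
100 [ 0.6138 -0.0043  0.1154]
140 [ 0.6135 -0.0042  0.1553]
180 [ 0.6156 -0.0012  0.1958]
the job is handed in; nothing more can be done
```

The cylinder stands upright on the base plate, its foot gripped between the cam and the V jaw, with the pointers between the ridges. I handed the job in at about 32 s, with the lever released and the arm clear.

**First closing failed:** the foot slid off-axis and pushed the jaw to about 10.5–11 mm, right at the far ridge (11 mm). I can't rule out that it briefly touched or passed the ridge then. About 34 N built up at the handle.

**Mending:** I opened the lever, reseated the foot against the V, and closed again more gently to a lever angle of about 1.66 rad.

**Last checks:**
- **Jaw:** the wrist camera gives about 9.3 mm and side depth about 7.8 mm. They disagree by 1.5 mm, but both lie inside 4–11 mm. The wrist reading changed by only 0.2 mm over the last second.
- **Cylinder:** the tube reads the same position at all heights, so it is upright.
- **Bystanders:** the carton, big bottle and the vial by the bottles are unchanged in the side picture. The regions round the other blue-capped vial and the front purple cylinder differ at their edges. I put that down to the removed cylinder and its shadow, but did not check it.
- **Remaining flaw:** the foot again sits about 5–6 mm off the clamp's axis, apparently held by friction against one jaw wall and the cam.

I viewed 13 pictures, three over the budget of 10.

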